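# Seat a specimen bar on its parallels in the microscope bench vise

## Robot

A 7-joint arm with a two-finger parallel gripper is mounted at the origin on the work surface. World frame = base frame: x ahead of the robot, y to its left, z up, the work surface at z = 0. Lengths are in mm, angles in rad, forces in N, time in s.
With the tool pointing down it reaches from about 400 to 875 mm from the base axis. Payload 4.4 kg.
Tool frame: the origin (TCP) lies at the very end of the fingers, on their centre line; the grasp point (between the pads) lies 19 mm behind it; z points along the fingers, x is the direction in which the jaws open and shut, and the axes are right-handed (so a half turn about z gives the same grasp; the last joint's range is limited). The gripper opens to 85 mm and grips with 20 to 120 N. Pads are 22 mm wide; open, the fingers measure 114 mm over their backs; the gripper's body (76 mm by 85 mm) begins 54 mm behind the grasp point. The pads swing forward as they close: fully open they stand 13 mm farther back than shut.
Start: joints at [-1.179, 0.628, 0.038, 1.517, -0.027, 0.996, -0.02], TCP at [287.264, 583.093, 231.313] pointing down, gripper open.
Joint ranges: [-3.06, 3.06], [-0.37, 2.12], [-1.25, 1.32], [0.18, 2.47], [-1.1, 4.24], [0.23, 1.98], [-2.94, 2.94]. Speed limits (rad/s): [2.57, 2.57, 3.14, 3.14, 3.14, 3.14, 3.14].

## Interface

Orientations are given as [roll, pitch, yaw] about the fixed x, y, z axes, in that order (R = Rz(yaw) Ry(pitch) Rx(roll)).
In Python, from cell import * gives the robot as it stands. The module is installed in compiled form; this text tells all that it offers.
- The arm moves only by the tool play_rows, never from a script. Its argument "targets" is a list of rows, each an object with "slide": the shift along the tool's x, y, z in mm, a list of three; "turn": the turn, a rotation vector about the tool's x, y, z in degrees, a list of three; "hand": the finger opening in mm, from 0 to 85.4. A call has 1 to 5 rows; each row shifts and turns the commanded pose from where the row before left it, along the tool's axes as they then stand; what a row does not reach is not made up. A row lasts 1/8 s, in which the tool goes at most 62.5 mm and 10.7 degrees, less where a joint would pass 70% of its speed; a pose out of reach is approached as far as the arm can. A call is refused whole if a number of a shift passes 62.5 or a number of a turn 10.7, either way. A call with a gripper value outside its range is refused whole. The fingers move at their own pace and stop on an object; the grip force is fixed at half the most. Time passes only in rows, so rows that do not move let the fingers close. It gives the time, the measured TCP pose, the force and the opening at its end, in the units of the state.
- read_state(): the state, without advancing time (a new reading comes with each control period).
- get_image(name): name is "scene" or "side" or "wrist"; returns (picture, depth): 420x560x3 uint8, blue, green, red; 420x560 float32, mm along the optical axis (not along the pixel's ray), 0 where there is no reading.
- calibration(name): a dict with "K" (3x3 intrinsics, pixels), "R" (3x3) and "t" (3): a world point X has camera coordinates R X + t. Camera axes: x right, y down, z forward; pixel columns grow to the right and rows downward; lengths in mm; the calibration is good to about 2 mm. A picture is of the moment at which its call begins: read the wrist's pose just before it. calibration takes no time and is no camera call; for the wrist camera it gives the pose at the moment of the call.
- finish_job(): hands the job in, once; it reports no verdict.
The state is a dict: "clock": time; "qpos": joint angles; "qd": joint speeds; "tau": joint torques, N m; "eef_pos": TCP position; "tool_rot": TCP orientation; "force": force on the tool from outside, world axes, zero at the start; "torque": the same for the moment, N m; "width": finger opening in mm.
Only numpy, scipy, OpenCV 4.12 (cv2) and the standard library are available. Lean on these libraries where they do the work, as an engineer would, in place of code of your own. Each camera call takes 0.05 s, during which the arm holds its last target.

## Task

The aluminium specimen bar is sitting high and perhaps crooked in the vise, and one of the two parallels beneath it has crept out at one end. First push that parallel back until its ends are level with the other one's; then take the drift and tap the bar down gently, nylon foot first, until both ends are fully home and both parallels are pinched under it. Touch the bar with the drift only, stand the drift upright back in the middle of its rubber pad, and leave the other things on the bench alone.

Things in the scene. Friction and masses are not known exactly. Their poses are not given: they have to be found in the camera images.
- vise: Low steel vise fixed to the bench. Origin: centre of underside, midway between the jaws; z up. Base x -70 to 80, y -55 to 55, 24 mm high. Jaws run along y (y -55 to 55), inner faces at x = +-25, tops at z 64. Floor between them at z 24, with a rib (x +-11, z 24 to 36) that leaves a channel beside each jaw for a parallel. Screw with 80 mm T-bar reaches x = -110 at z 44.
- bar: Aluminium specimen bar 49 (x) x 110 (y, along the jaws) x 26 mm high, 0.4 kg, gripped between the jaws. Origin: centre of underside; axes: the vise's, but tilted about x. Starts 7 to 9.5 mm too high, tilted up to 0.08 rad about x either way. It can only go up or down and tilt; jaw friction holds it where it is left. Seated on the parallels: underside at vise z 48, top at 74 mm. Over 80 N spoils it.
- bar_end_left (a point): Point on the bar's top face, on its centre line, 50 mm from its centre towards the vise's +y; at vise z 74 mm when seated. Pushed down near an end (about 10 N to start, 15 N at 15 mm/s), the whole bar sinks until its low end meets the parallels; then the high end, pushed with 13 N or more, sinks too.
- bar_end_right (a point): The same on the vise's -y end.
- parallel_out: Steel parallel 12 (x) x 130 (y) x 24 mm high, 0.3 kg, lying on the vise floor beside the -x jaw, along the vise's y. Origin: centre of underside, at vise x -18.5, z 24 mm. It has slid 28 to 42 mm towards the vise's -y; it slides easily (about 3 N) while the bar is clear of it. Home: vise y = 0, where it sticks out 10 mm from the jaws at each end, like the other.
- parallel_home: The other, identical parallel, beside the +x jaw (vise x = +18.5 mm), already home at vise y = 0 within 2 mm.
- drift: Tapping drift standing upright: an aluminium shank 30 mm in diameter (z 35 to 115 mm) on a white nylon foot 42 mm in diameter and 35 mm high; 115 mm tall, 0.25 kg. Origin: centre of the foot's flat underside, z up along the shank. Loose; it starts on the rubber pad.
- pad: Square black rubber pad 110 x 110 x 4 mm, fixed on the bench, where the drift belongs. Origin: centre of its underside.
- spare_bar: Spare specimen bar like the other (49 x 110 x 26 mm), lying on the bench between pad and robot. Bystander; origin under its centre.
- solvent: Upright white bottle, 64 mm across, 120 mm tall, beyond the pad. Bystander; origin under its centre.
- polish_jar: Amber glass jar, 70 mm across, 80 mm tall, beyond the vise. Bystander; origin under its centre.
- beaker: Glass beaker, 70 mm across, 80 mm tall, beyond and right of the vise. Bystander; origin under its centre.
- driver: Screwdriver lying on the bench left of the pad. Bystander.
- spanner: Steel spanner lying on the bench beyond the vise. Bystander.
- mount: Black round specimen mount, 40 mm across, 22 mm high, right of the vise, nearer the robot. Bystander; origin under its centre.
Mind the look-alikes: they are no part of the job. Leave any yellow look-alike of the parallel_out alone. There is more than one size of the vise; the one meant has the size given above.

How it is judged:
By the outcome, as a careful person would: the job done as asked, in the order asked, and still so for the second after the job is handed in, with the robot touching nothing.
It also fails if it takes over 67 s, if anything falls off the work surface, if the arm or the gripper's body presses on something with over 40 N, if the wrist force passes 120 N, or if a joint passes its speed limit or range.

## Working session

There is one attempt and no reset: what is moved stays moved. The work goes in short steps, Python scripts to look and compute and a tool call to move; the robot and the scene stay as the last step left them, time stands still between calls to the robot, and variables do not carry over. Pictures are saved under pics/ and viewed, and the job is handed in when it is done.

Besides the shell and the picture viewer there is one more tool, called after "Emit:" in YAML: its name, and indented under it one key for each argument. play_rows: Moves the arm, as the interface text tells. Its arguments: {"type":"object","properties":{"targets":{"type":"array"}},"required":["targets"]}

```bash
mkdir -p pics; cat > h.py <<'E'
from cell import *
import numpy as np, cv2
from scipy.spatial.transform import Rotation as Ro
def snap(n,f):
    c=calibration(n); im,d=get_image(n); cv2.imwrite('pics/'+f+'.png',im); np.savez('pics/'+f+'.npz',im=im,d=d,K=c['K'],R=c['R'],t=c['t']); return im,d,c
def load(f): return np.load('pics/'+f+'.npz')
def pt(f,u,v,z=None):
    a=load(f);K,R,t=a['K'],a['R'],a['t'];ray=np.linalg.solve(K,[u,v,1.])
    if z is None:
        return R.T@(ray*a['d'][int(v),int(u)]-t)
    o=-R.T@t; r=R.T@ray; return o+r*(z-o[2])/r[2]
def cloud(f):
    a=load(f);K,R,t,d=a['K'],a['R'],a['t'],a['d']
    v,u=np.mgrid[:420,:560]; P=np.stack([(u-K[0,2])/K[0,0]*d,(v-K[1,2])/K[1,1]*d,d],-1)
    W=(P-t)@R; W[d<=0]=np.nan; return W
E
python3 - <<'E'
from h import *
print(read_state())
for n in ('scene','side','wrist'):
    c=snap(n,n+'0')[2]; print(n,c['K'].round(1).tolist(),(-c['R'].T@c['t']).round(0), c['R'].round(3).tolist())
E
```

```text
{'clock': 0.0, 'qpos': array([-1.17879455,  0.62932183,  0.03841193,  1.51835401, -0.02698485,
        0.99633098, -0.02000534]), 'qd': array([ 0.00195003,  0.00114367,  0.00149108, -0.00082647, -0.00031389,
       -0.00049317,  0.00012553]), 'tau': array([-3.95568968e-04, -5.63413739e+01,  1.22616738e+00, -1.93442702e+01,
        1.10304466e-02,  1.07589603e-02,  1.28403877e-05]), 'eef_pos': array([286.97022281, 582.52358115, 230.40878671]), 'tool_rot': array([3.14157386e+00, 1.89695385e-03, 1.11302204e+00]), 'force': array([ 0.62620317, -1.19769659, -0.0256392 ]), 'torque': array([0.01812352, 0.04009741, 0.05084214]), 'width': 85.32986642558488}
scene [[450.7, 0.0, 277.6], [0.0, 450.7, 208.2], [0.0, 0.0, 1.0]] [1178. -764.  774.] [[0.735, 0.677, 0.019], [0.375, -0.382, -0.845], [-0.565, 0.628, -0.535]]
side [[531.3, 0.0, 282.0], [0.0, 531.3, 213.9], [0.0, 0.0, 1.0]] [-211. 1256.  923.] [[-0.872, -0.489, 0.012], [-0.266, 0.454, -0.85], [0.41, -0.745, -0.526]]
wrist [[322.2, 0.0, 282.4], [0.0, 322.2, 211.4], [0.0, 0.0, 1.0]] [218. 617. 373.] [[0.442, 0.897, -0.002], [0.855, -0.421, 0.303], [0.271, -0.136, -0.953]]
```

View pics/scene0.png

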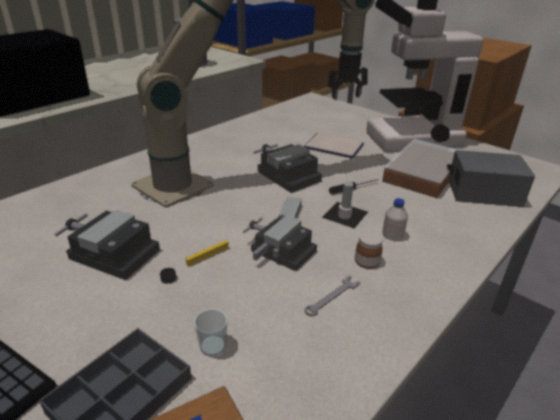

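View pics/side0.png

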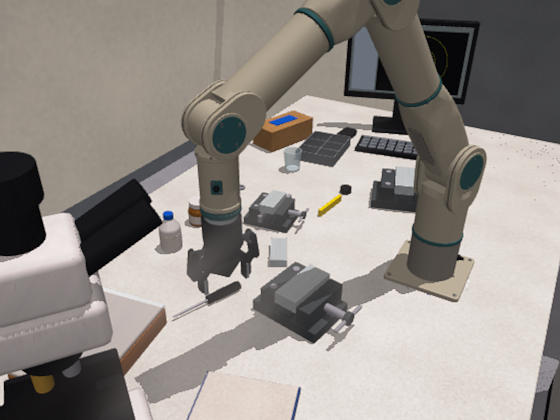

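View pics/wrist0.png

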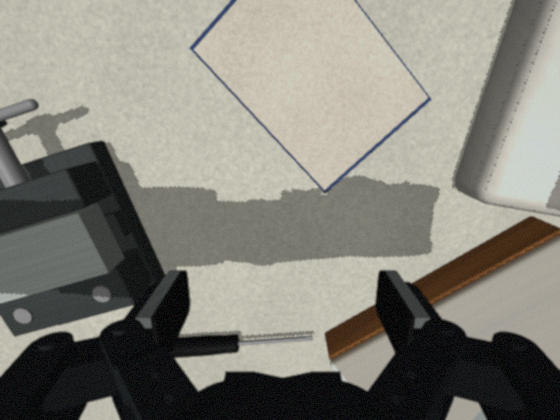

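The scene picture shows three vises. The middle one, at (283,243), has the spare bar at (290,210), the drift and pad at (345,210), the jar at (369,250) and the mount at (168,275). Its parallel sticks out at about (262,252). I'll zoom in and measure.

```bash
python3 - <<'E'
from h import *
im=cv2.imread('pics/scene0.png')[150:290,220:420]; cv2.imwrite('pics/sc_z.png',cv2.resize(im,(800,560),interpolation=cv2.INTER_CUBIC))
im=cv2.imread('pics/side0.png')[170:290,150:350]; cv2.imwrite('pics/si_z.png',cv2.resize(im,(800,480),interpolation=cv2.INTER_CUBIC))
for p in [(283,243),(290,210),(345,185),(345,212),(397,205),(369,240),(168,272),(110,230),(289,160)]: print('sc',p,pt('scene0',*p).round(0))
for p in [(272,202),(278,250),(225,293)]: print('si',p,pt('side0',*p).round(0))
E
```

```text
sc (283, 243) [554. -44.  63.]
sc (290, 210) [422. 136.  25.]
sc (345, 185) [541. 243. 118.]
sc (345, 212) [554. 240.  29.]
sc (397, 205) [706. 264. 110.]
sc (369, 240) [721. 105.  80.]
sc (168, 272) [ 389. -295.   21.]
sc (110, 230) [ 224. -347.   96.]
sc (289, 160) [259. 313.  78.]
si (272, 202) [506.  20.  82.]
si (278, 250) [403. 163.  24.]
si (225, 293) [431. 393.  19.]
```

View pics/sc_z.png

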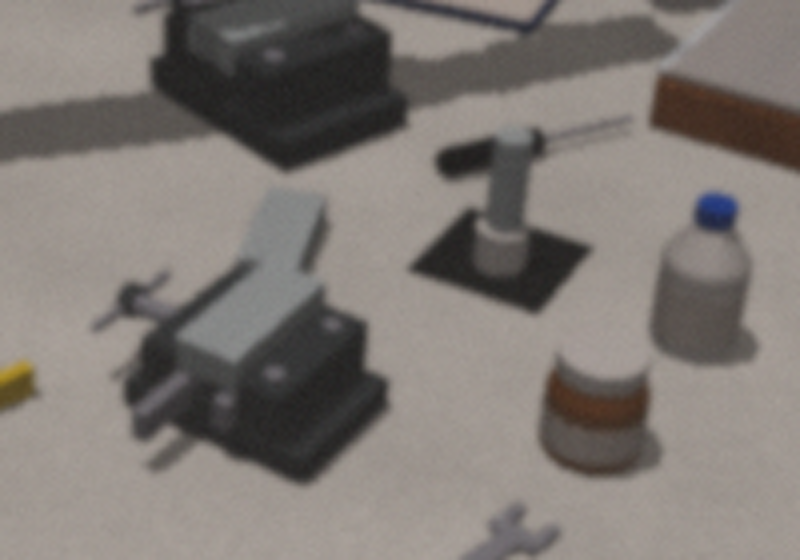

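View pics/si_z.png

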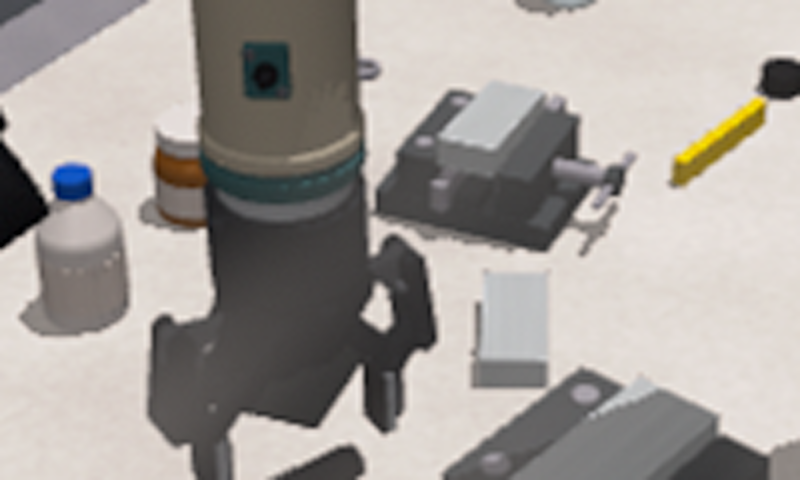

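```bash
cat > fit.py <<'E'
from h import *
def rect(f,zl,zh,c,r):
    W=cloud(f).reshape(-1,3); m=(W[:,2]>zl)&(W[:,2]<zh)&(np.hypot(W[:,0]-c[0],W[:,1]-c[1])<r)
    P=W[m]; return P
E
python3 - <<'E'
from fit import *
for f in('scene0','side0'):
  for zl,zh in((76,100),(58,68),(20,28)):
    P=rect(f,zl,zh,(530,-5),110)
    b=cv2.minAreaRect(P[:,:2].astype(np.float32)); print(f,zl,len(P),P.mean(0).round(1),[np.round(x,1) for x in b])
  P=rect(f,105,125,(550,240),40); print('drift',P.mean(0).round(1),len(P))
  P=rect(f,1.5,6.5,(550,240),90); b=cv2.minAreaRect(P[:,:2].astype(np.float32)); print('pad',len(P),[np.round(x,1) for x in b])
E
```

```text
scene0 76 472 [521.1 -11.1  80.7] [array([519.4, -10.1]), array([ 50.9, 111.5]), np.float64(7.3)]
scene0 58 591 [537.1 -15.4  63.2] [array([522.9,  -8.4]), array([116.8, 114.8]), np.float64(7.0)]
scene0 20 332 [568.7 -21.6  23.6] [array([551.4, -36.3]), array([180.4, 101.4]), np.float64(43.4)]
drift [545.7 251.1 114.5] 72
pad 475 [array([547.9, 242.9]), array([164.5, 170.5]), np.float64(87.5)]
side0 76 290 [5.145e+02 3.000e-01 8.080e+01] [array([515.7,  -3.7]), array([ 50.8, 116.5]), np.float64(8.0)]
side0 58 398 [510.8   5.3  63.4] [array([518.7,  -1.8]), array([117.6, 115.2]), np.float64(8.5)]
side0 20 188 [495.6  27.4  24. ] [array([521.2,   2.4]), array([156.9, 114. ]), np.float64(14.0)]
drift [nan nan nan] 0
pad 234 [array([545.5, 256. ]), array([151.8, 146.6]), np.float64(27.5)]<stdin>:6: RuntimeWarning: Mean of empty slice.
  ret = um.true_divide(
```

Both views agree: vise at about (519,-8), yaw about 7.5°, with the bar top at about 81. I'll move the wrist camera over it.

```bash
cat >> h.py <<'E'
def plan(target,yaw=None,step=55,n=None):
    s=read_state(); R=Ro.from_euler('xyz',s['tool_rot']); p=np.array(s['eef_pos']); 
    Rt=Ro.from_euler('xyz',[np.pi,0,s['tool_rot'][2] if yaw is None else np.radians(yaw)])
    rv=(R.inv()*Rt).as_rotvec(degrees=True); d=np.array(target)-p
    n=n or max(1,int(np.ceil(np.linalg.norm(d)/step)),int(np.ceil(abs(rv).max()/10)))
    print('from',p.round(1),'rot',s['tool_rot'].round(3),'n',n,'turn/row',(rv/n).round(2))
    for i in range(n):
        Ri=R*Ro.from_rotvec(rv*i/n,degrees=True); print(i,Ri.inv().apply(d/n).round(1).tolist())
E
python3 -c "
from h import *
plan([520,60,260],7.5)"
```

```text
from [287.1 582.7 230.6] rot [3.142e+00 1.000e-03 1.113e+00] n 11 turn/row [0.   0.01 5.12]
0 [-33.3, 40.0, -2.6]
1 [-29.6, 42.8, -2.6]
2 [-25.6, 45.3, -2.6]
3 [-21.5, 47.4, -2.6]
4 [-17.2, 49.1, -2.6]
5 [-12.7, 50.4, -2.7]
6 [-8.2, 51.4, -2.7]
7 [-3.6, 51.9, -2.7]
8 [1.1, 52.0, -2.7]
9 [5.7, 51.7, -2.7]
10 [10.3, 51.0, -2.7]
```

Emit:
play_rows:
  targets:
    - {"slide": [-33, 40, -3], "turn": [0, 0, 5.1], "hand": 85}
    - {"slide": [-30, 43, -3], "turn": [0, 0, 5.1], "hand": 85}
    - {"slide": [-26, 45, -3], "turn": [0, 0, 5.1], "hand": 85}
    - {"slide": [-21, 47, -3], "turn": [0, 0, 5.1], "hand": 85}
    - {"slide": [-17, 49, -3], "turn": [0, 0, 5.1], "hand": 85}

```text
clock: 0.78
eef_pos: [393.4, 344.4, 246.3]
tool_rot: [-3.142, 0.0, 0.665]
force: [0.8, -0.1, 0.3]
width: 85.1
```

Emit:
play_rows:
  targets:
    - {"slide": [-13, 50, -3], "turn": [0, 0, 5.1], "hand": 40}
    - {"slide": [-8, 51, -3], "turn": [0, 0, 5.1], "hand": 0}
    - {"slide": [-4, 52, -3], "turn": [0, 0, 5.1], "hand": 0}
    - {"slide": [1, 52, -3], "turn": [0, 0, 5.1], "hand": 0}
    - {"slide": [6, 52, -3], "turn": [0, 0, 5.1], "hand": 0}

```text
clock: 1.4
eef_pos: [499.2, 107.2, 261.4]
tool_rot: [-3.141, -0.0, 0.22]
force: [1.1, 1.4, 0.8]
width: 0.0
```

Emit:
play_rows:
  targets:
    - {"slide": [10, 51, -3], "turn": [0, 0, 5.1], "hand": 0}
    - {"slide": [0, 0, 0], "turn": [0, 0, 0], "hand": 0}
    - {"slide": [0, 0, 0], "turn": [0, 0, 0], "hand": 0}

```text
clock: 1.78
eef_pos: [519.3, 61.9, 264.0]
tool_rot: [-3.141, 0.001, 0.134]
force: [0.9, 1.2, -0.9]
width: -0.1
```

```bash
python3 - <<'E'
from h import *
s=read_state(); print(s['clock'],s['eef_pos'],s['tool_rot'],s['width'],s['force'])
snap('wrist','w1'); snap('scene','scene1'); snap('side','side1')
im=cv2.imread('pics/scene1.png')[190:290,220:380]; cv2.imwrite('pics/sc1_z.png',cv2.resize(im,(800,500),interpolation=cv2.INTER_CUBIC))
E
```

```text
1.775 [519.31988632  61.88324543 263.95120375] [-3.14073087e+00  1.01674565e-03  1.34449832e-01] -0.08380284508952401 [ 0.86147748  1.16965782 -0.86435919]
```

View pics/w1.png

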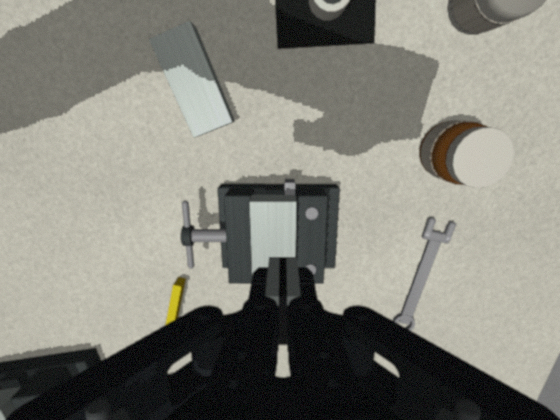

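View pics/sc1_z.png

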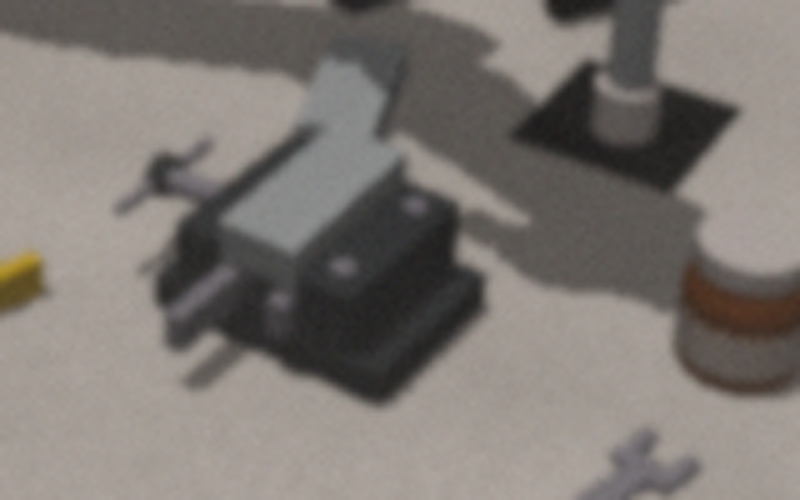

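The wrist view shows the vise at (280,235), partly behind the fingers. Its yaw matches the tool's. I'll move towards -y to see the vise whole.

Emit:
play_rows:
  targets:
    - {"slide": [-15, 50, 0], "turn": [0, 0, 0], "hand": 0}
    - {"slide": [-15, 50, 0], "turn": [0, 0, 0], "hand": 0}
    - {"slide": [-2, 40, 0], "turn": [0, 0, 0], "hand": 0}
    - {"slide": [0, 0, 0], "turn": [0, 0, 0], "hand": 0}
    - {"slide": [0, 0, 0], "turn": [0, 0, 0], "hand": 0}

```text
clock: 2.55
eef_pos: [506.8, -80.1, 264.1]
tool_rot: [-3.14, 0.0, 0.136]
force: [0.4, 0.7, -0.3]
width: -0.1
```

```bash
python3 - <<'E'
from fit import *
s=read_state(); print(s['clock'],s['eef_pos'],s['tool_rot'])
snap('wrist','w2')
f='w2'
for zl,zh in((70,100),(60,67)):
    P=rect(f,zl,zh,(519,-8),75)
    b=cv2.minAreaRect(P[:,:2].astype(np.float32)); print(f,zl,len(P),P.mean(0).round(1),[np.round(x,1) for x in b])
im=cv2.imread('pics/w2.png'); cv2.imwrite('pics/w2z.png',cv2.resize(im[20:270,180:420],(768,800//1*0+600),interpolation=cv2.INTER_CUBIC))
E
```

```text
2.55 [506.78798628 -80.10177902 264.11220542] [-3.14035217e+00  2.63920867e-04  1.35877021e-01]
w2 70 5977 [517.9  -4.7  81.7] [array([518.7,  -7.9]), array([ 49. , 109.2]), np.float64(7.6)]
w2 60 6783 [521.4  -4.1  64.1] [array([521. ,  -6.7]), array([115.2, 110.3]), np.float64(7.5)]
```

View pics/w2.png

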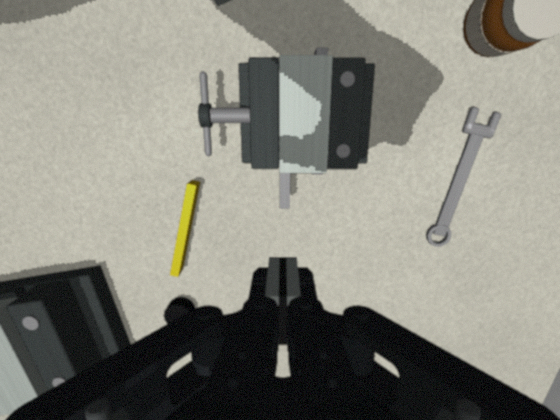

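```bash
cat >> h.py <<'E'
V0=np.array([518.7,-7.9,0]); VY=7.55
RV=Ro.from_euler('z',VY,degrees=True)
def tov(P): return RV.inv().apply(np.atleast_2d(P)-V0)
def ve(f):
    W=cloud(f).reshape(-1,3); W=W[np.isfinite(W).all(1)&(np.hypot(*(W[:,:2]-V0[:2]).T)<150)]
    return tov(W)
def bar(f):
    v=ve(f); m=(v[:,2]>70)&(v[:,2]<95)&(abs(v[:,0])<20)&(abs(v[:,1])<52); q=v[m]
    A=np.c_[np.ones(len(q)),q[:,:2]]; c=np.linalg.lstsq(A,q[:,2],rcond=None)[0]
    print(f,'bar n',len(q),'zc %.1f tilt y %.3f x %.3f'%tuple(c[[0,2,1]]),'ends L %.1f R %.1f'%(c[0]+50*c[2],c[0]-50*c[2]))
def par(f):
    v=ve(f)
    for nm,x in(('out',-18.5),('home',18.5)):
        m=(v[:,2]>42)&(v[:,2]<53)&(abs(v[:,0]-x)<9)&(abs(v[:,1])>56)&(abs(v[:,1])<115); q=v[m]
        for s in(-1,1):
            r=q[q[:,1]*s>0]
            if len(r)>5: print(f,nm,'side',s,'n',len(r),'x %.1f..%.1f'%(r[:,0].min(),r[:,0].max()),'z %.1f'%np.median(r[:,2]),'yend %.1f'%(s*np.percentile(s*r[:,1],98)))
E
python3 -c "
from h import *
for f in('w2','w1','scene1','side1'): bar(f);par(f)"
```

```text
w2 bar n 4629 zc 81.6 tilt y 0.043 x 0.000 ends L 83.7 R 79.5
w2 out side -1 n 357 x -23.6..-13.0 z 48.1 yend -102.3
w2 home side -1 n 21 x 12.3..23.8 z 48.0 yend -62.5
w2 home side 1 n 93 x 12.4..23.8 z 48.1 yend 67.1
w1 bar n 2091 zc 81.7 tilt y 0.042 x -0.001 ends L 83.8 R 79.5
w1 home side 1 n 104 x 13.0..27.0 z 47.9 yend 67.3
scene1 bar n 347 zc 81.0 tilt y 0.040 x -0.005 ends L 83.0 R 79.0
scene1 out side -1 n 70 x -27.0..-11.2 z 46.9 yend -103.6
scene1 home side -1 n 18 x 14.1..26.8 z 46.7 yend -64.5
side1 bar n 199 zc 81.1 tilt y 0.028 x -0.004 ends L 82.5 R 79.7
side1 out side -1 n 13 x -25.0..-12.8 z 46.7 yend -101.0
side1 home side 1 n 20 x 10.0..27.0 z 47.3 yend 74.0
```

```bash
cat >> h.py <<'E'
def wv(x,y,z): return V0+RV.apply([x,y,z])
def where():
    s=read_state(); print('clock',s['clock'],'tcp in vise',tov(s['eef_pos'])[0].round(1),'F in vise',RV.inv().apply(s['force']).round(1),'rot',s['tool_rot'].round(3))
E
python3 -c "
from h import *
where(); plan(wv(-18.5,-132,80),VY);plan(wv(-18.5,-132,32),VY)"
```

```text
clock 2.6 tcp in vise [-21.2 -69.6 264.1] F in vise [ 0.6 -0.1 -0.7] rot [-3.14   0.     0.137]
from [506.8 -79.7 264.1] rot [-3.14   0.     0.137] n 4 turn/row [-0.02  0.01  0.07]
0 [0.6, 15.7, 46.0]
1 [0.6, 15.6, 46.0]
2 [0.7, 15.6, 46.0]
3 [0.7, 15.6, 46.0]
from [506.8 -79.7 264.1] rot [-3.14   0.     0.137] n 5 turn/row [-0.01  0.    0.06]
0 [0.5, 12.5, 46.4]
1 [0.5, 12.5, 46.4]
2 [0.5, 12.5, 46.4]
3 [0.5, 12.5, 46.4]
4 [0.5, 12.5, 46.4]
```

Emit:
play_rows:
  targets:
    - {"slide": [0.7, 35, 30], "turn": [0, 0, 0.1], "hand": 0}
    - {"slide": [0.5, 28, 50], "turn": [0, 0, 0.1], "hand": 0}
    - {"slide": [0.5, 0, 52], "turn": [0, 0, 0], "hand": 0}
    - {"slide": [0.5, 0, 50], "turn": [0, 0, 0], "hand": 0}
    - {"slide": [0.5, 0, 30], "turn": [0, 0, 0], "hand": 0}

```text
clock: 3.22
eef_pos: [517.1, -141.3, 49.8]
tool_rot: [-3.139, 0.003, 0.133]
force: [0.3, 0.8, 0.8]
width: 0.0
```

Emit:
play_rows:
  targets:
    - {"slide": [0, 0, 20], "turn": [0, 0, 0], "hand": 0}
    - {"slide": [0, 0, 0], "turn": [0, 0, 0], "hand": 0}
    - {"slide": [0, 0, 0], "turn": [0, 0, 0], "hand": 0}

```text
clock: 3.6
eef_pos: [518.6, -143.0, 32.9]
tool_rot: [-3.142, -0.001, 0.132]
force: [-0.4, -1.0, 0.4]
width: 0.1
```

```bash
python3 -c "
from h import *
where()
im,_,_=snap('wrist','w3'); par('w3')"
```

```text
clock 3.6 tcp in vise [ -17.9 -134.    32.9] F in vise [-0.5 -0.9  0.4] rot [-3.142e+00 -1.000e-03  1.320e-01]
w3 out side -1 n 3490 x -24.5..-12.5 z 48.0 yend -101.4
w3 home side -1 n 636 x 12.1..24.5 z 47.8 yend -62.7
```

View pics/w3.png

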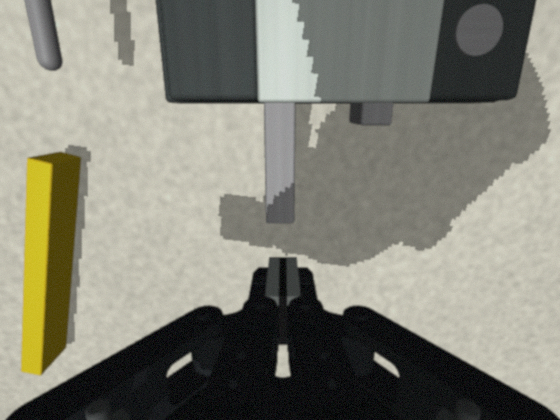

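Emit:
play_rows:
  targets:
    - {"slide": [-0.5, -10, 0], "turn": [0, 0, 0], "hand": 0}
    - {"slide": [0, -8, 0], "turn": [0, 0, 0], "hand": 0}
    - {"slide": [0, -8, 0], "turn": [0, 0, 0], "hand": 0}
    - {"slide": [0, -8, 0], "turn": [0, 0, 0], "hand": 0}
    - {"slide": [0, 0, 0], "turn": [0, 0, 0], "hand": 0}

```text
clock: 4.28
eef_pos: [512.8, -109.1, 32.3]
tool_rot: [-3.141, 0.0, 0.132]
force: [-0.1, 0.1, 0.1]
width: -0.0
```

```bash
python3 -c "
from h import *
where()
im,_,_=snap('wrist','w4'); par('w4')"
```

```text
clock 4.275 tcp in vise [-19.2 -99.5  32.3] F in vise [-0.1  0.1  0.1] rot [-3.141  0.     0.132]
w4 out side -1 n 1734 x -27.4..-9.5 z 48.1 yend -93.1
```

View pics/w4.png

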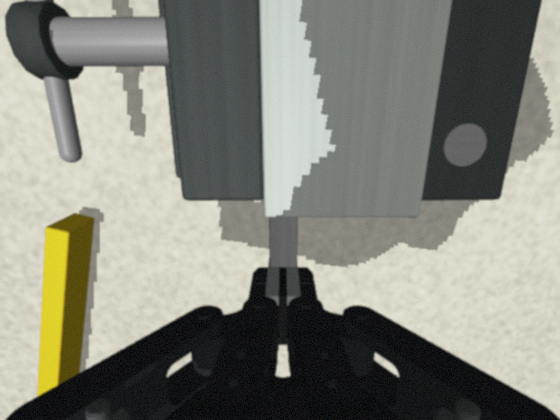

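```bash
python3 -c "
from h import *
snap('scene','scene4'); snap('side','side4')
a=cv2.imread('pics/scene4.png')[200:280,220:330]; cv2.imwrite('pics/sc4.png',cv2.resize(a,(770,560),interpolation=cv2.INTER_CUBIC))
"
```

```text
(no output)
```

View pics/sc4.png

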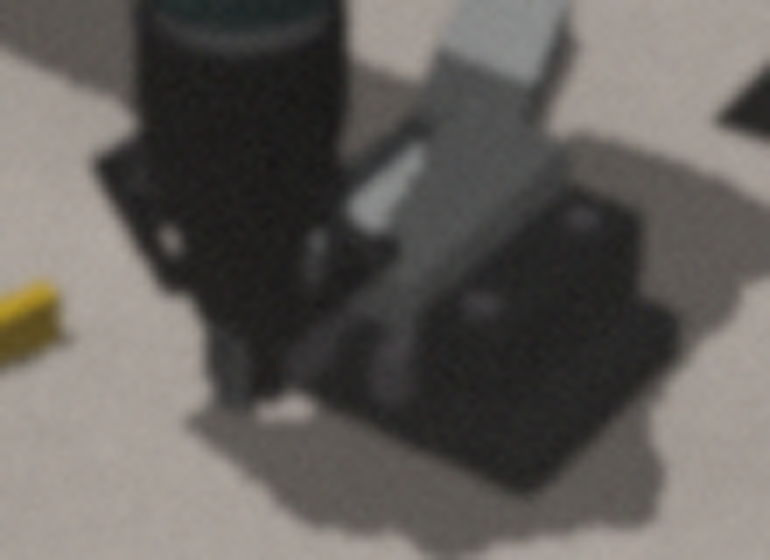

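Emit:
play_rows:
  targets:
    - {"slide": [0, -7, 0], "turn": [0, 0, 0], "hand": 0}
    - {"slide": [0, -7, 0], "turn": [0, 0, 0], "hand": 0}
    - {"slide": [0, -3, 0], "turn": [0, 0, 0], "hand": 0}
    - {"slide": [0, 0, 0], "turn": [0, 0, 0], "hand": 0}
    - {"slide": [0, 0, 0], "turn": [0, 0, 0], "hand": 0}

```text
clock: 5.05
eef_pos: [510.6, -93.1, 32.3]
tool_rot: [-3.141, 0.0, 0.131]
force: [-0.3, -0.7, -0.5]
width: 0.0
```

Emit:
play_rows:
  targets:
    - {"slide": [0, 25, 0], "turn": [0, 0, 0], "hand": 0}
    - {"slide": [0, 25, 0], "turn": [0, 0, 0], "hand": 0}
    - {"slide": [0, 0, 0], "turn": [0, 0, 0], "hand": 0}
    - {"slide": [0, 0, 0], "turn": [0, 0, 0], "hand": 0}

```text
clock: 5.55
eef_pos: [516.8, -141.9, 32.1]
tool_rot: [-3.14, 0.001, 0.131]
force: [-0.6, 1.6, -0.5]
width: 0.1
```

```bash
python3 -c "
from h import *
where()
im,_,_=snap('wrist','w5'); par('w5')"
```

```text
clock 5.55 tcp in vise [ -19.5 -132.6   32.1] F in vise [-0.4  1.7 -0.5] rot [-3.14e+00  1.00e-03  1.31e-01]
w5 out side -1 n 1293 x -24.1..-12.3 z 48.0 yend -71.3
w5 home side -1 n 613 x 12.1..24.7 z 47.9 yend -62.4
```

View pics/w5.png

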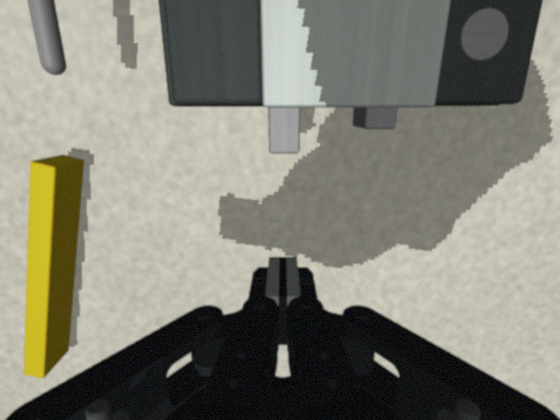

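```bash
python3 -c "
from h import *
for f in('w2','w5','w1'):
  v=ve(f)
  for nm,m in(('jaw',(abs(v[:,2]-64)<2.5)&(abs(v[:,0])>27)&(abs(v[:,0])<45)),('bar',(v[:,2]>75)&(abs(v[:,0])<22)),('out',(abs(v[:,2]-48)<2)&(abs(v[:,0]+18.5)<5)&(abs(v[:,1])<75)),('home',(abs(v[:,2]-48)<2)&(abs(v[:,0]-18.5)<5))):
    q=v[m&(abs(v[:,1])<75)]
    if len(q): print(f,nm,np.percentile(q[:,1],[0.3,1,99,99.7]).round(1),np.percentile(q[:,0],[0.3,1,99,99.7]).round(1))
"
```

```text
w2 jaw [-53.8 -52.6  54.8  55.7] [-44.9 -44.6  44.6  44.9]
w2 bar [-74.6 -73.6  50.9  53.5] [-21.8 -21.5  21.6  21.9]
w2 out [-74.9 -74.8 -61.2 -61.1] [-22.5 -22.5 -14.5 -14.5]
w2 home [-62.5 -62.4  67.1  67.1] [13.5 13.5 22.9 23.2]
w5 jaw [-53.9 -53.6 -24.6 -24.3] [-44.9 -44.7  44.6  44.9]
w5 bar [-54.9 -54.7 -29.1 -28.9] [-21.9 -21.6  21.5  21.8]
w5 out [-71.5 -71.4 -55.1 -55.1] [-23.5 -23.4 -13.6 -13.5]
w5 home [-62.4 -62.4 -54.8 -54.8] [13.6 13.7 23.4 23.4]
w1 jaw [-52.8 -51.   55.7  56.1] [-44.9 -44.6  44.6  44.8]
w1 bar [-21.4 -18.7  74.8  74.9] [-21.9 -21.7  21.2  21.7]
w1 home [53.2 53.4 67.3 67.3] [14.2 14.2 23.4 23.4]
```

Jaw centre reads y≈+1.0 in my frame and the home parallel's centre is about +2.3. I'll push the parallel a further 8.4 mm, to TCP y ≈ -75.

Emit:
play_rows:
  targets:
    - {"slide": [0.5, -35, 0], "turn": [0, 0, 0], "hand": 0}
    - {"slide": [0, -9, 0], "turn": [0, 0, 0], "hand": 0}
    - {"slide": [0, -6, 0], "turn": [0, 0, 0], "hand": 0}
    - {"slide": [0, -5, 0], "turn": [0, 0, 0], "hand": 0}
    - {"slide": [0, -2, 0], "turn": [0, 0, 0], "hand": 0}

```text
clock: 6.22
eef_pos: [510.5, -87.3, 32.4]
tool_rot: [3.141, -0.0, 0.129]
force: [0.0, -2.0, -1.3]
width: -0.0
```

Emit:
play_rows:
  targets:
    - {"slide": [0, 0, 0], "turn": [0, 0, 0], "hand": 0}
    - {"slide": [0, 0, 0], "turn": [0, 0, 0], "hand": 0}

```text
clock: 6.48
eef_pos: [510.4, -87.0, 32.4]
tool_rot: [3.141, -0.0, 0.13]
force: [1.1, -2.0, 0.3]
width: -0.3
```

```bash
python3 -c "
from h import *
where()"
```

```text
clock 6.475 tcp in vise [-18.6 -77.3  32.4] F in vise [ 0.8 -2.1  0.3] rot [ 3.141 -0.     0.13 ]
```

Emit:
play_rows:
  targets:
    - {"slide": [0, -2, 0], "turn": [0, 0, 0], "hand": 0}
    - {"slide": [0, 0, 0], "turn": [0, 0, 0], "hand": 0}
    - {"slide": [0, 0, 0], "turn": [0, 0, 0], "hand": 0}

```text
clock: 6.85
eef_pos: [510.1, -84.6, 32.4]
tool_rot: [3.141, -0.0, 0.13]
force: [1.0, -1.6, 1.1]
width: 0.4
```

```bash
python3 -c "
from h import *
where()"
```

```text
clock 6.85 tcp in vise [-18.6 -74.9  32.4] F in vise [ 0.8 -1.7  1.1] rot [ 3.141 -0.     0.13 ]
```

Emit:
play_rows:
  targets:
    - {"slide": [0, 30, 0], "turn": [0, 0, 0], "hand": 0}
    - {"slide": [0, 28, 0], "turn": [0, 0, 0], "hand": 0}
    - {"slide": [0, 0, 0], "turn": [0, 0, 0], "hand": 0}
    - {"slide": [0, 0, 0], "turn": [0, 0, 0], "hand": 0}

```text
clock: 7.35
eef_pos: [517.1, -140.4, 32.1]
tool_rot: [-3.14, 0.001, 0.131]
force: [0.3, -0.1, -0.5]
width: -0.0
```

```bash
python3 -c "
from h import *
where()
im,_,_=snap('wrist','w6'); par('w6'); plan(wv(-18.5,-132,270),VY)"
```

```text
clock 7.35 tcp in vise [ -19.  -131.2   32.1] F in vise [ 0.3 -0.1 -0.5] rot [-3.14e+00  1.00e-03  1.31e-01]
w6 out side -1 n 660 x -24.4..-12.4 z 48.0 yend -63.6
w6 home side -1 n 606 x 12.3..24.7 z 47.9 yend -62.5
from [ 517.2 -140.1   32.1] rot [-3.14e+00  1.00e-03  1.32e-01] n 5 turn/row [-0.02  0.01  0.  ]
0 [0.0, 0.1, -47.6]
1 [0.0, 0.2, -47.6]
2 [0.1, 0.2, -47.6]
3 [0.1, 0.2, -47.6]
4 [0.1, 0.2, -47.6]
```

View pics/w6.png

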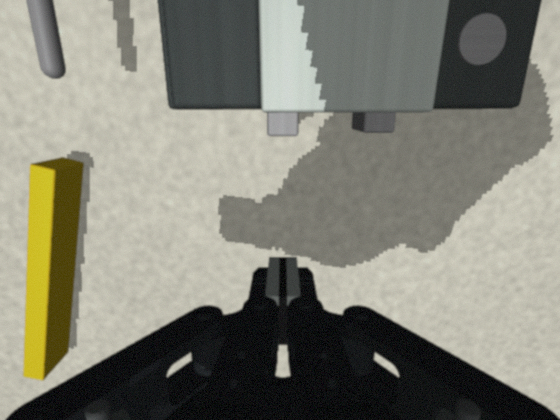

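The parallel's end reads -63.6 against the other's -62.5, with rows 135 and 131 level in the picture. That is about 1 mm apart and within 0.5 mm of the vise centre. I'll go to the drift next.

Emit:
play_rows:
  targets:
    - {"slide": [0, 0, -50], "turn": [0, 0, 0], "hand": 0}
    - {"slide": [0, 0, -50], "turn": [0, 0, 0], "hand": 0}
    - {"slide": [0, 0, -50], "turn": [0, 0, 0], "hand": 0}
    - {"slide": [5, -30, -40], "turn": [0, 0, 0], "hand": 0}
    - {"slide": [12, -50, -38], "turn": [0, 0, 0], "hand": 0}

```text
clock: 8.02
eef_pos: [523.4, -60.8, 261.0]
tool_rot: [3.142, -0.0, 0.128]
force: [0.9, 0.7, -0.6]
width: -0.0
```

Emit:
play_rows:
  targets:
    - {"slide": [12, -55, 0], "turn": [0, 0, 0], "hand": 0}
    - {"slide": [12, -55, 0], "turn": [0, 0, 0], "hand": 0}
    - {"slide": [12, -55, 0], "turn": [0, 0, 0], "hand": 85}
    - {"slide": [12, -55, 0], "turn": [0, 0, 0], "hand": 85}
    - {"slide": [5, -30, 0], "turn": [0, 0, 0], "hand": 85}

```text
clock: 8.65
eef_pos: [542.2, 198.8, 258.9]
tool_rot: [-3.139, 0.002, 0.137]
force: [-0.2, -0.0, 0.4]
width: 54.6
```

Emit:
play_rows:
  targets:
    - {"slide": [0, 0, 0], "turn": [0, 0, 0], "hand": 85}
    - {"slide": [0, 0, 0], "turn": [0, 0, 0], "hand": 85}

```text
clock: 8.9
eef_pos: [543.3, 192.5, 259.2]
tool_rot: [3.141, 0.001, 0.13]
force: [-0.7, -0.5, 0.5]
width: 85.0
```

```bash
python3 -c "
from h import *
where(); print(read_state()['eef_pos'])
im,_,_=snap('wrist','w7'); snap('scene','scene7');snap('side','side7')"
```

```text
clock 8.9 tcp in vise [ 50.7 195.5 259.2] F in vise [-0.7 -0.4  0.5] rot [3.141e+00 1.000e-03 1.300e-01]
[543.25951107 192.5177178  259.2303383 ]
```

View pics/w7.png

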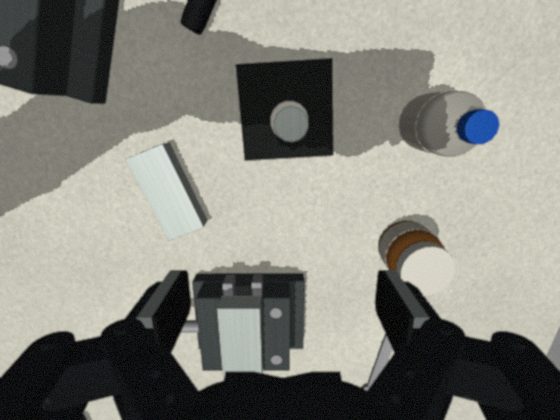

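```bash
python3 - <<'E'
from h import *
W=cloud('w7'); im=load('w7')['im']
P=W.reshape(-1,3); m=(P[:,2]>105)&(P[:,2]<125)&(np.hypot(P[:,0]-548,P[:,1]-245)<40); q=P[m]
c,r=cv2.minEnclosingCircle(q[:,:2].astype(np.float32)); print('drift top',c,r,np.median(q[:,2]))
for z in (35,):
    m=(P[:,2]>28)&(P[:,2]<40)&(np.hypot(P[:,0]-548,P[:,1]-245)<40); q2=P[m]
    if len(q2): print('foot',len(q2),cv2.minEnclosingCircle(q2[:,:2].astype(np.float32)))
g=cv2.cvtColor(im,cv2.COLOR_BGR2GRAY)
M=((g<45)).astype(np.uint8); M[:, :225]=0; M[:,345:]=0; M[200:]=0
cs=max(cv2.findContours(M,0,2)[0],key=cv2.contourArea); hull=cv2.convexHull(cs)
w=np.array([pt('w7',*p,z=4) for p in hull[:,0]]); print('pad',cv2.minAreaRect(w[:,:2].astype(np.float32)))
q=P[(P[:,2]>100)&(P[:,2]<108)&(np.hypot(P[:,0]-548,P[:,1]-245)<40)]
print(W[120,289])
for f in('scene7','side7'):
    Q=cloud(f).reshape(-1,3); n=Q[(Q[:,2]>109)&(Q[:,2]<123)&(np.hypot(Q[:,0]-548,Q[:,1]-245)<40)]
    if len(n)>3: print(f,cv2.minEnclosingCircle(n[:,:2].astype(np.float32)),len(n),n[:,2].max())
plan([0,0,0],90+0)
E
```

```text
drift top (542.0371704101562, 258.0375061035156) 14.811766624450684 118.90997585731682
foot 239 ((542.0257568359375, 258.10302734375), 20.664485931396484)
pad ((537.8193969726562, 267.3333740234375), (107.20057678222656, 106.59123992919922), 10.659668922424316)
[540.29818436 260.90793801 118.88648903]
scene7 ((544.3657836914062, 253.66749572753906), 15.606160163879395) 59 120.72484464278318
side7 ((538.3099365234375, 261.2944641113281), 16.874923706054688) 76 122.4696597432105
from [543.9 191.7 259.6] rot [3.141 0.    0.128] n 12 turn/row [ 0.    0.   -6.89]
0 [-47.0, 10.0, 21.6]
1 [-47.9, 4.3, 21.6]
2 [-48.0, -1.4, 21.6]
3 [-47.5, -7.2, 21.6]
4 [-46.3, -12.8, 21.6]
5 [-44.4, -18.3, 21.6]
6 [-41.9, -23.5, 21.6]
7 [-38.8, -28.4, 21.6]
8 [-35.1, -32.8, 21.6]
9 [-30.9, -36.8, 21.6]
10 [-26.3, -40.2, 21.6]
11 [-21.3, -43.1, 21.6]
```

```bash
python3 -c "
from h import *
plan([542.0,258.0,259],VY);plan([542.0,258.0,66],VY,n=1)"
```

```text
from [543.9 191.7 259.6] rot [3.141 0.    0.128] n 2 turn/row [ 0.01  0.   -0.1 ]
0 [3.3, -33.0, 0.3]
1 [3.3, -33.0, 0.3]
from [543.9 191.7 259.6] rot [3.141 0.    0.128] n 1 turn/row [ 0.03  0.01 -0.2 ]
0 [6.6, -66.1, 193.6]
```

Emit:
play_rows:
  targets:
    - {"slide": [3.3, -33, 0], "turn": [0, 0, 0], "hand": 85}
    - {"slide": [3.3, -33, 0], "turn": [0, 0, 0], "hand": 85}
    - {"slide": [0, 0, 45], "turn": [0, 0, 0], "hand": 85}
    - {"slide": [0, 0, 45], "turn": [0, 0, 0], "hand": 85}
    - {"slide": [0, 0, 0], "turn": [0, 0, 0], "hand": 85}

```text
clock: 9.68
eef_pos: [539.7, 257.5, 166.7]
tool_rot: [3.139, 0.007, 0.129]
force: [-0.3, -0.9, 0.1]
width: 84.9
```

```bash
python3 -c "
from h import *
where();plan([542.0,258.0,66],VY,n=1)
snap('wrist','w8')
P=cloud('w8').reshape(-1,3);q=P[(P[:,2]>112)&(P[:,2]<125)&(np.hypot(P[:,0]-542,P[:,1]-258)<25)]
print(cv2.minEnclosingCircle(q[:,:2].astype(np.float32)),len(q))"
```

```text
clock 9.675 tcp in vise [ 55.7 260.4 166.7] F in vise [-0.4 -0.9  0.1] rot [3.139 0.007 0.129]
from [539.7 257.5 166.7] rot [3.139 0.007 0.129] n 1 turn/row [ 0.15  0.39 -0.18]
0 [3.1, -0.4, 100.7]
((542.044921875, 258.27392578125), 14.923053741455078) 1645
```

View pics/w8.png

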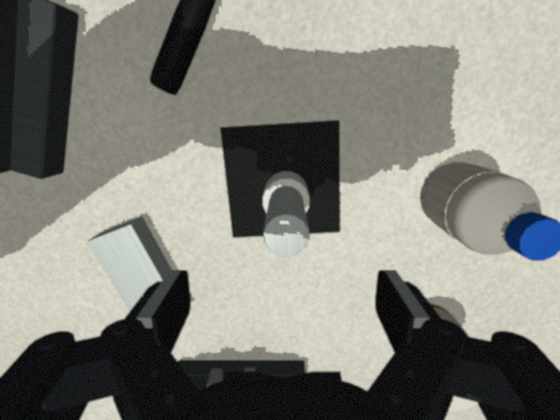

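The second view puts the drift at (542.0,258.2), which agrees with the first. It is centred between the fingers, so I'll descend.

Emit:
play_rows:
  targets:
    - {"slide": [1, 0, 40], "turn": [0, 0, 0], "hand": 85}
    - {"slide": [0.5, 0, 40], "turn": [0, 0, 0], "hand": 85}
    - {"slide": [0, 0, 20], "turn": [0, 0, 0], "hand": 85}
    - {"slide": [0, 0, 0], "turn": [0, 0, 0], "hand": 85}
    - {"slide": [0, 0, 0], "turn": [0, 0, 0], "hand": 85}

```text
clock: 10.35
eef_pos: [545.2, 260.1, 71.7]
tool_rot: [-3.14, -0.004, 0.13]
force: [0.6, -0.1, -0.4]
width: 84.9
```

```bash
python3 -c "
from h import *
where();plan([542.0,258.1,66],VY,n=1)"
```

```text
clock 10.35 tcp in vise [ 61.5 262.2  71.7] F in vise [ 0.6 -0.2 -0.4] rot [-3.14  -0.004  0.13 ]
from [545.2 260.1  71.7] rot [-3.14  -0.004  0.13 ] n 1 turn/row [-0.07 -0.21 -0.11]
0 [-3.5, 1.6, 5.7]
```

Emit:
play_rows:
  targets:
    - {"slide": [-3, 1.5, 4], "turn": [-0.1, -0.2, -0.1], "hand": 85}
    - {"slide": [0, 0, 0], "turn": [0, 0, 0], "hand": 85}
    - {"slide": [0, 0, 0], "turn": [0, 0, 0], "hand": 85}

```text
clock: 10.72
eef_pos: [540.7, 257.9, 65.8]
tool_rot: [3.14, 0.003, 0.132]
force: [0.2, 0.4, -0.4]
width: 85.2
```

```bash
python3 -c "
from h import *
where();plan([542.0,258.1,66],VY,n=1)"
```

```text
clock 10.725 tcp in vise [ 56.8 260.6  65.8] F in vise [ 0.3  0.3 -0.4] rot [3.14e+00 3.00e-03 1.32e-01]
from [540.7 257.9  65.8] rot [3.14e+00 3.00e-03 1.32e-01] n 1 turn/row [0.09 0.18 0.02]
0 [1.3, 0.0, -0.2]
```

Emit:
play_rows:
  targets:
    - {"slide": [0.5, 0, 0], "turn": [0, 0, 0], "hand": 50}
    - {"slide": [0, 0, 0], "turn": [0, 0, 0], "hand": 36}
    - {"slide": [0, 0, 0], "turn": [0, 0, 0], "hand": 20}
    - {"slide": [0, 0, 0], "turn": [0, 0, 0], "hand": 20}
    - {"slide": [0, 0, 0], "turn": [0, 0, 0], "hand": 20}

```text
clock: 11.35
eef_pos: [541.5, 258.0, 65.6]
tool_rot: [3.14, 0.003, 0.132]
force: [-0.1, 0.7, 0.6]
width: 28.9
```

```bash
python3 -c "
from h import *
where();s=read_state();print(s['eef_pos'],s['width'],s['force'],s['torque'])"
```

```text
clock 11.35 tcp in vise [ 57.5 260.6  65.6] F in vise [0.  0.7 0.6] rot [3.14e+00 3.00e-03 1.32e-01]
[541.47476557 257.97598586  65.57481163] 28.879426562829238 [-0.0571321   0.71218598  0.64841137] [-0.0274022  -0.15307893  0.02160112]
```

Emit:
play_rows:
  targets:
    - {"slide": [0, 0, -25], "turn": [0, 0, 0], "hand": 20}
    - {"slide": [0, 0, -40], "turn": [0, 0, 0], "hand": 20}
    - {"slide": [0, 0, -45], "turn": [0, 0, 0], "hand": 20}
    - {"slide": [0, 0, -25], "turn": [0, 0, 0], "hand": 20}
    - {"slide": [0, 0, 0], "turn": [0, 0, 0], "hand": 20}

```text
clock: 11.98
eef_pos: [542.2, 258.5, 201.7]
tool_rot: [3.141, 0.001, 0.132]
force: [1.0, 0.4, -3.4]
width: 28.5
```

```bash
python3 -c "
from h import *
where();s=read_state();print(s['eef_pos'],s['width'],s['force'],s['torque']);snap('wrist','w9');snap('side','side9')
plan(wv(0,41.5,185),VY,step=45)"
```

```text
clock 11.975 tcp in vise [ 58.3 261.  201.7] F in vise [ 1.1  0.3 -3.4] rot [3.141e+00 1.000e-03 1.320e-01]
[542.23477711 258.53391636 201.70941063] 28.53068265534818 [ 1.0342549   0.41822582 -3.36640569] [ 0.03272169  0.01293447 -0.03610619]
from [540.3 258.  199. ] rot [3.139 0.006 0.132] n 6 turn/row [0.02 0.06 0.  ]
0 [-9.4, 36.5, 2.5]
1 [-9.4, 36.5, 2.5]
2 [-9.4, 36.5, 2.4]
3 [-9.4, 36.5, 2.4]
4 [-9.4, 36.5, 2.4]
5 [-9.4, 36.5, 2.4]
```

View pics/w9.png

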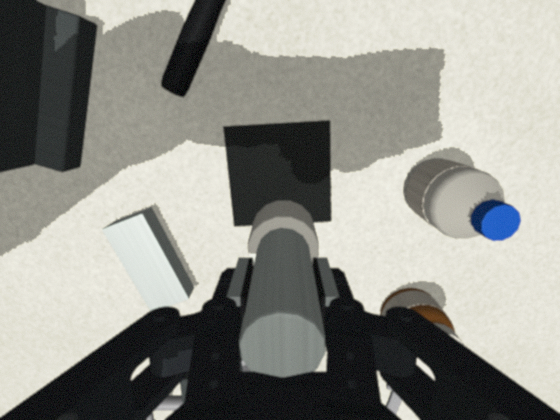

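View pics/side9.png

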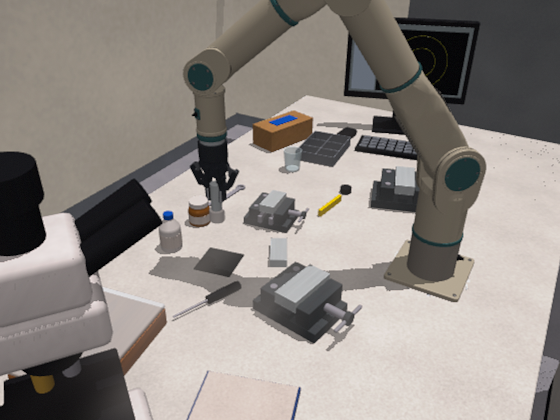

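The drift is held upright at (285,290) and the pad is clear at (278,172). I'll carry it over the high, left end of the bar.

Emit:
play_rows:
  targets:
    - {"slide": [-9.4, 36.5, 2], "turn": [0, 0, 0], "hand": 20}
    - {"slide": [-9.4, 36.5, 2], "turn": [0, 0, 0], "hand": 20}
    - {"slide": [-9.4, 36.5, 2], "turn": [0, 0, 0], "hand": 20}
    - {"slide": [-9.4, 36.5, 2], "turn": [0, 0, 0], "hand": 20}
    - {"slide": [-9.4, 36.5, 2], "turn": [0, 0, 0], "hand": 20}

```text
clock: 12.7
eef_pos: [517.3, 69.8, 188.9]
tool_rot: [3.139, 0.007, 0.132]
force: [0.5, -0.6, -3.1]
width: 28.8
```

Emit:
play_rows:
  targets:
    - {"slide": [-9.4, 36.5, 4], "turn": [0, 0, 0], "hand": 20}
    - {"slide": [0, 0, 10], "turn": [0, 0, 0], "hand": 20}
    - {"slide": [0, 0, 5], "turn": [0, 0, 0], "hand": 20}
    - {"slide": [0, 0, 0], "turn": [0, 0, 0], "hand": 20}
    - {"slide": [0, 0, 0], "turn": [0, 0, 0], "hand": 20}

```text
clock: 13.32
eef_pos: [514.5, 34.6, 171.8]
tool_rot: [3.14, 0.004, 0.134]
force: [-0.1, -0.4, -2.8]
width: 28.6
```

```bash
python3 - <<'E'
from h import *
where();plan(wv(0,41.5,155),VY,n=2)
snap('scene','scene10'); snap('wrist','w10')
im=load('w9')['im'];g=cv2.cvtColor(im,cv2.COLOR_BGR2GRAY);M=(g<45).astype(np.uint8);M[:,:215]=0;M[:,340:]=0;M[195:]=0;M[:115]=0
ys,xs=np.nonzero(M);print(xs.min(),xs.max(),ys.min())
cs=max(cv2.findContours(M,0,2)[0],key=cv2.contourArea); h=cv2.convexHull(cs)
ap=cv2.approxPolyDP(h,4,True)[:,0]; print(ap.tolist(), [pt('w9',*p,z=4)[:2].round(1).tolist() for p in ap])
print([pt('w9',*p,z=4)[:2].round(1).tolist() for p in [(224,127),(330,121),(331,220),(233,225)]])
E
```

```text
clock 13.325 tcp in vise [  1.4  42.7 171.8] F in vise [-0.1 -0.4 -2.8] rot [3.14  0.004 0.134]
from [514.5  34.6 171.8] rot [3.14  0.004 0.134] n 2 turn/row [0.04 0.11 0.06]
0 [-0.7, 0.6, 8.4]
1 [-0.7, 0.6, 8.4]
224 329 121
[[328, 122], [327, 194], [232, 194], [225, 127]] [[580.1, 328.5], [592.2, 253.9], [489.6, 240.2], [476.5, 309.8]]
[[475.5, 309.6], [581.9, 329.8], [601.8, 224.9], [493.8, 204.5]]
```

View pics/w10.png

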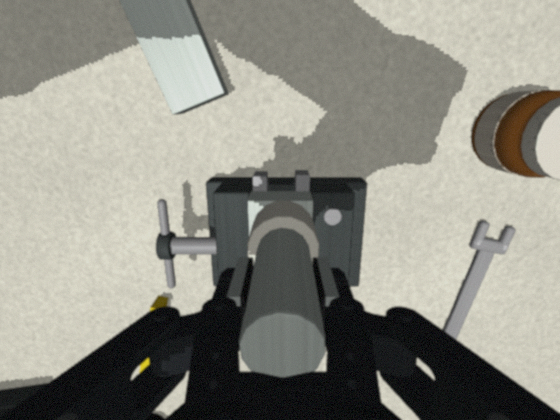

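Over the left end; both parallels' +y ends look level at about row 182. Descending gently.

Emit:
play_rows:
  targets:
    - {"slide": [-0.7, 0.6, 8], "turn": [0, 0.1, 0], "hand": 20}
    - {"slide": [-0.7, 0.6, 8], "turn": [0, 0.1, 0], "hand": 20}
    - {"slide": [0, 0, 4], "turn": [0, 0, 0], "hand": 20}
    - {"slide": [0, 0, 2], "turn": [0, 0, 0], "hand": 20}
    - {"slide": [0, 0, 0], "turn": [0, 0, 0], "hand": 20}

```text
clock: 14.05
eef_pos: [513.1, 32.2, 149.9]
tool_rot: [3.14, 0.0, 0.132]
force: [0.4, -0.3, -4.4]
width: 28.8
```

Emit:
play_rows:
  targets:
    - {"slide": [0, 0, 1.5], "turn": [0, 0, 0], "hand": 20}
    - {"slide": [0, 0, 1.5], "turn": [0, 0, 0], "hand": 20}

```text
clock: 14.3
eef_pos: [513.3, 32.2, 147.1]
tool_rot: [3.14, -0.0, 0.132]
force: [0.3, -0.3, -2.5]
width: 28.5
```

Emit:
play_rows:
  targets:
    - {"slide": [0, 0, 1.5], "turn": [0, 0, 0], "hand": 20}
    - {"slide": [0, 0, 1.5], "turn": [0, 0, 0], "hand": 20}

```text
clock: 14.55
eef_pos: [513.4, 32.2, 144.5]
tool_rot: [3.14, -0.0, 0.132]
force: [-1.6, 0.2, 8.8]
width: 28.6
```

Emit:
play_rows:
  targets:
    - {"slide": [0, 0, 1.2], "turn": [0, 0, 0], "hand": 20}
    - {"slide": [0, 0, 1.2], "turn": [0, 0, 0], "hand": 20}

```text
clock: 14.8
eef_pos: [513.4, 32.3, 142.7]
tool_rot: [3.141, -0.001, 0.132]
force: [-1.5, 0.6, 9.0]
width: 28.8
```

Emit:
play_rows:
  targets:
    - {"slide": [0, 0, 1.2], "turn": [0, 0, 0], "hand": 20}
    - {"slide": [0, 0, 1.2], "turn": [0, 0, 0], "hand": 20}

```text
clock: 15.05
eef_pos: [513.3, 32.5, 140.4]
tool_rot: [3.141, -0.001, 0.132]
force: [-2.2, 0.9, 9.5]
width: 28.6
```

Emit:
play_rows:
  targets:
    - {"slide": [0, 0, 1], "turn": [0, 0, 0], "hand": 20}
    - {"slide": [0, 0, 1], "turn": [0, 0, 0], "hand": 20}

```text
clock: 15.3
eef_pos: [513.3, 32.6, 138.4]
tool_rot: [3.141, -0.001, 0.132]
force: [-2.4, -0.3, 9.7]
width: 29.0
```

Emit:
play_rows:
  targets:
    - {"slide": [0, 0, 1], "turn": [0, 0, 0], "hand": 20}

```text
clock: 15.42
eef_pos: [513.3, 32.6, 137.4]
tool_rot: [3.141, -0.001, 0.132]
force: [-2.0, 0.6, 9.4]
width: 28.5
```

Emit:
play_rows:
  targets:
    - {"slide": [0, 0, 1], "turn": [0, 0, 0], "hand": 20}

```text
clock: 15.55
eef_pos: [513.3, 32.6, 136.4]
tool_rot: [3.141, -0.001, 0.132]
force: [-1.6, 1.1, 9.9]
width: 28.6
```

Emit:
play_rows:
  targets:
    - {"slide": [0, 0, 0.7], "turn": [0, 0, 0], "hand": 20}

```text
clock: 15.68
eef_pos: [513.3, 33.0, 135.8]
tool_rot: [3.142, -0.001, 0.132]
force: [-2.8, 1.5, 12.0]
width: 29.0
```

Emit:
play_rows:
  targets:
    - {"slide": [0, 0, 0.7], "turn": [0, 0, 0], "hand": 20}

```text
clock: 15.8
eef_pos: [513.4, 33.2, 135.5]
tool_rot: [-3.141, -0.001, 0.132]
force: [-4.0, 1.6, 20.0]
width: 28.5
```

Emit:
play_rows:
  targets:
    - {"slide": [0, 0, 0.6], "turn": [0, 0, 0], "hand": 20}

```text
clock: 15.92
eef_pos: [513.4, 33.2, 135.4]
tool_rot: [-3.141, -0.001, 0.132]
force: [-5.5, 2.9, 24.0]
width: 28.6
```

Emit:
play_rows:
  targets:
    - {"slide": [0, 0, 0.5], "turn": [0, 0, 0], "hand": 20}

```text
clock: 16.05
eef_pos: [513.4, 33.3, 135.4]
tool_rot: [-3.141, -0.001, 0.132]
force: [-6.5, 2.9, 27.5]
width: 29.0
```

```bash
python3 - <<'E'
from h import *
where(); snap('wrist','w11');snap('scene','scene11');snap('side','side11')
for f in('w11','scene11','side11'): bar(f)
E
```

```text
clock 16.05 tcp in vise [  0.2  41.5 135.4] F in vise [-6.1  3.7 27.5] rot [-3.141e+00 -1.000e-03  1.320e-01]
w11 bar n 47 zc 110.9 tilt y -0.619 x 0.027 ends L 80.0 R 141.8
scene11 bar n 321 zc 76.6 tilt y 0.121 x 0.052 ends L 82.6 R 70.5
side11 bar n 91 zc 75.9 tilt y 0.080 x 0.012 ends L 79.8 R 71.9
```

View pics/w11.png

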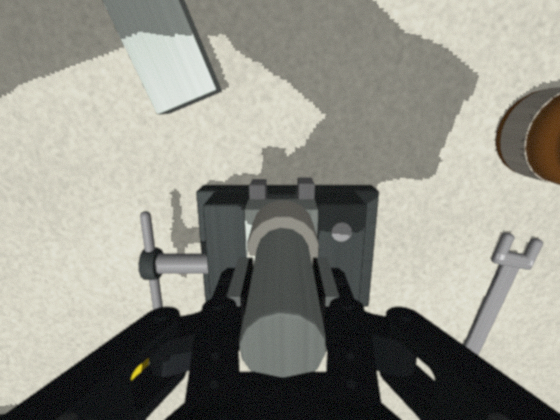

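It reached a hard stop at TCP z 135.4, so the top there is at about 73.8 with a push of about 30 N. I'll lift off and check the right end.

Emit:
play_rows:
  targets:
    - {"slide": [0, 0, -4], "turn": [0, 0, 0], "hand": 20}
    - {"slide": [0, 0, -20], "turn": [0, 0, 0], "hand": 20}
    - {"slide": [0, 0, -30], "turn": [0, 0, 0], "hand": 20}
    - {"slide": [0, 40, -10], "turn": [0, 0, 0], "hand": 20}
    - {"slide": [0, 43, 0], "turn": [0, 0, 0], "hand": 20}

```text
clock: 16.82
eef_pos: [525.0, -50.3, 197.6]
tool_rot: [3.14, -0.002, 0.135]
force: [0.9, 0.2, -3.7]
width: 28.7
```

Emit:
play_rows:
  targets:
    - {"slide": [0, 0, 15], "turn": [0, 0, 0], "hand": 20}
    - {"slide": [0, 0, 0], "turn": [0, 0, 0], "hand": 20}
    - {"slide": [0, 0, 0], "turn": [0, 0, 0], "hand": 20}

```text
clock: 17.2
eef_pos: [523.9, -48.8, 181.5]
tool_rot: [3.141, 0.001, 0.134]
force: [-0.2, 0.0, -3.4]
width: 28.4
```

```bash
python3 - <<'E'
from h import *
where(); snap('wrist','w12');snap('scene','scene12');snap('side','side12')
for f in('w12','scene12','side12'):
  v=ve(f);m=(v[:,2]>69)&(v[:,2]<86)&(abs(v[:,0])<20)
  for a,b in((-52,-35),(-35,0),(0,35),(35,52)):
    q=v[m&(v[:,1]>a)&(v[:,1]<b)]; print(f,a,b,len(q),np.median(q[:,2]).round(1) if len(q) else '')
plan(wv(0,-41,155),VY,n=2)
E
```

```text
clock 17.2 tcp in vise [ -0.3 -41.2 181.5] F in vise [-0.2  0.1 -3.4] rot [3.141e+00 1.000e-03 1.340e-01]
w12 -52 -35 116 73.6
w12 -35 0 2197 73.9
w12 0 35 2479 74.3
w12 35 52 1359 74.6
scene12 -52 -35 59 72.7
scene12 -35 0 117 73.3
scene12 0 35 100 73.6
scene12 35 52 52 73.4
side12 -52 -35 25 73.0
side12 -35 0 65 73.5
side12 0 35 65 74.3
side12 35 52 42 73.7
from [524.3 -49.1 182. ] rot [ 3.14  -0.     0.134] n 2 turn/row [ 0.04 -0.01  0.05]
0 [-0.0, -0.3, 13.5]
1 [-0.0, -0.3, 13.5]
```

View pics/w12.png

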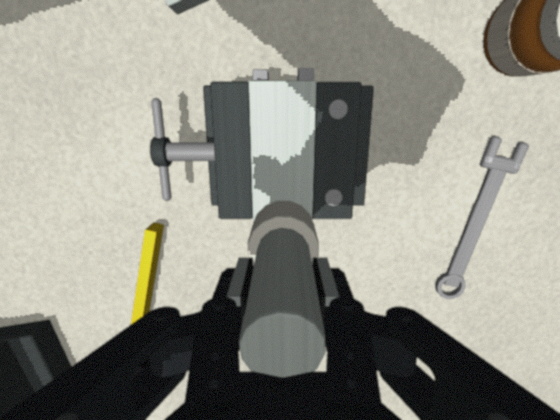

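Emit:
play_rows:
  targets:
    - {"slide": [0, 0, 15], "turn": [0, 0, 0], "hand": 20}
    - {"slide": [0, 0, 15], "turn": [0, 0, 0], "hand": 20}
    - {"slide": [0, 0, 9], "turn": [0, 0, 0], "hand": 20}
    - {"slide": [0, 0, 2], "turn": [0, 0, 0], "hand": 20}
    - {"slide": [0, 0, 0], "turn": [0, 0, 0], "hand": 20}

```text
clock: 17.98
eef_pos: [524.1, -50.2, 140.7]
tool_rot: [3.14, 0.0, 0.132]
force: [0.1, 0.0, -2.6]
width: 28.9
```

Emit:
play_rows:
  targets:
    - {"slide": [0, 0, 1.5], "turn": [0, 0, 0], "hand": 20}
    - {"slide": [0, 0, 1.3], "turn": [0, 0, 0], "hand": 20}

```text
clock: 18.23
eef_pos: [524.3, -50.1, 138.3]
tool_rot: [3.14, -0.001, 0.132]
force: [0.2, 0.3, -3.5]
width: 28.7
```

Emit:
play_rows:
  targets:
    - {"slide": [0, 0, 1], "turn": [0, 0, 0], "hand": 20}

```text
clock: 18.35
eef_pos: [524.1, -50.1, 137.2]
tool_rot: [3.14, -0.0, 0.132]
force: [0.2, 0.3, -2.9]
width: 29.1
```

Emit:
play_rows:
  targets:
    - {"slide": [0, 0, 1], "turn": [0, 0, 0], "hand": 20}

```text
clock: 18.48
eef_pos: [524.1, -50.1, 136.1]
tool_rot: [3.14, -0.0, 0.132]
force: [-0.0, 0.4, -3.8]
width: 29.0
```

Emit:
play_rows:
  targets:
    - {"slide": [0, 0, 1], "turn": [0, 0, 0], "hand": 20}

```text
clock: 18.6
eef_pos: [524.2, -50.2, 135.5]
tool_rot: [3.14, -0.0, 0.132]
force: [-1.5, -0.3, 7.7]
width: 29.0
```

Emit:
play_rows:
  targets:
    - {"slide": [0, 0, 0.7], "turn": [0, 0, 0], "hand": 20}

```text
clock: 18.73
eef_pos: [524.3, -50.3, 135.4]
tool_rot: [3.14, -0.001, 0.132]
force: [-3.0, -0.9, 12.1]
width: 28.8
```

Emit:
play_rows:
  targets:
    - {"slide": [0, 0, 0.7], "turn": [0, 0, 0], "hand": 20}

```text
clock: 18.85
eef_pos: [524.4, -50.3, 135.4]
tool_rot: [3.14, -0.001, 0.132]
force: [-3.7, 0.3, 18.8]
width: 29.0
```

Emit:
play_rows:
  targets:
    - {"slide": [0, 0, 0.8], "turn": [0, 0, 0], "hand": 20}

```text
clock: 18.98
eef_pos: [524.4, -50.4, 135.3]
tool_rot: [3.14, -0.001, 0.132]
force: [-6.2, 0.9, 25.8]
width: 29.0
```

Emit:
play_rows:
  targets:
    - {"slide": [0, 0, 0.8], "turn": [0, 0, 0], "hand": 20}

```text
clock: 19.1
eef_pos: [524.5, -50.4, 135.3]
tool_rot: [3.141, -0.002, 0.132]
force: [-7.3, 1.0, 33.4]
width: 28.8
```

Emit:
play_rows:
  targets:
    - {"slide": [0, 0, -4], "turn": [0, 0, 0], "hand": 20}
    - {"slide": [0, 0, -6], "turn": [0, 0, 0], "hand": 20}
    - {"slide": [0, -45, 0], "turn": [0, 0, 0], "hand": 20}
    - {"slide": [0, -42, 0], "turn": [0, 0, 0], "hand": 20}
    - {"slide": [0, 0, 0], "turn": [0, 0, 0], "hand": 20}

```text
clock: 19.73
eef_pos: [511.7, 40.9, 141.3]
tool_rot: [-3.141, 0.001, 0.139]
force: [-0.9, -0.2, -2.8]
width: 28.7
```

```bash
python3 - <<'E'
from h import *
where(); plan(wv(0,45,140),VY,n=1)
E
```

```text
clock 19.725 tcp in vise [ -0.5  49.3 141.3] F in vise [-0.9 -0.1 -2.8] rot [-3.141e+00  1.000e-03  1.390e-01]
from [511.7  40.9 141.3] rot [-3.141e+00  1.000e-03  1.390e-01] n 1 turn/row [-0.05  0.09  0.42]
0 [0.5, 4.3, 1.3]
```

Repeat the left-end press to confirm.

Emit:
play_rows:
  targets:
    - {"slide": [0.5, 3, 1.5], "turn": [0, 0, 0], "hand": 20}
    - {"slide": [0, 0, 1.5], "turn": [0, 0, 0], "hand": 20}
    - {"slide": [0, 0, 1], "turn": [0, 0, 0], "hand": 20}

```text
clock: 20.1
eef_pos: [513.5, 32.0, 137.7]
tool_rot: [3.139, 0.0, 0.13]
force: [-0.9, 0.4, -2.8]
width: 28.7
```

Emit:
play_rows:
  targets:
    - {"slide": [0, 0, 1], "turn": [0, 0, 0], "hand": 20}
    - {"slide": [0, 0, 0.7], "turn": [0, 0, 0], "hand": 20}

```text
clock: 20.35
eef_pos: [513.5, 33.0, 136.2]
tool_rot: [3.14, 0.0, 0.132]
force: [0.3, 0.4, -4.1]
width: 28.6
```

Emit:
play_rows:
  targets:
    - {"slide": [0, 0, 1], "turn": [0, 0, 0], "hand": 20}

```text
clock: 20.48
eef_pos: [513.6, 33.1, 135.5]
tool_rot: [3.14, -0.0, 0.132]
force: [-1.2, -0.7, 8.2]
width: 29.1
```

Emit:
play_rows:
  targets:
    - {"slide": [0, 0, 1], "turn": [0, 0, 0], "hand": 20}

```text
clock: 20.6
eef_pos: [513.7, 33.2, 135.4]
tool_rot: [3.14, -0.001, 0.132]
force: [-4.5, 0.4, 17.2]
width: 28.7
```

Emit:
play_rows:
  targets:
    - {"slide": [0, 0, 1], "turn": [0, 0, 0], "hand": 20}

```text
clock: 20.72
eef_pos: [513.8, 33.2, 135.4]
tool_rot: [3.141, -0.001, 0.132]
force: [-5.9, -0.5, 26.5]
width: 28.7
```

Emit:
play_rows:
  targets:
    - {"slide": [0, 0, 0.8], "turn": [0, 0, 0], "hand": 20}

```text
clock: 20.85
eef_pos: [513.9, 33.3, 135.3]
tool_rot: [3.141, -0.001, 0.132]
force: [-6.3, 0.5, 32.2]
width: 28.6
```

Emit:
play_rows:
  targets:
    - {"slide": [0, 0, -5], "turn": [0, 0, 0], "hand": 20}
    - {"slide": [0, 0, -25], "turn": [0, 0, 0], "hand": 20}
    - {"slide": [0, 0, -40], "turn": [0, 0, 0], "hand": 20}
    - {"slide": [0, 0, 0], "turn": [0, 0, 0], "hand": 20}

```text
clock: 21.35
eef_pos: [515.6, 33.4, 204.7]
tool_rot: [3.14, -0.006, 0.132]
force: [0.7, -0.9, -3.5]
width: 28.9
```

```bash
python3 - <<'E'
from h import *
where(); plan([537.6,267.1,195],VY,step=45)
E
```

```text
clock 21.35 tcp in vise [  2.4  41.3 204.7] F in vise [ 0.6 -1.  -3.5] rot [ 3.14  -0.006  0.132]
from [515.6  33.4 204.7] rot [ 3.14  -0.006  0.132] n 6 turn/row [ 0.02 -0.06  0.  ]
0 [8.8, -38.1, 1.6]
1 [8.8, -38.1, 1.6]
2 [8.8, -38.1, 1.6]
3 [8.8, -38.1, 1.6]
4 [8.8, -38.1, 1.6]
5 [8.8, -38.1, 1.6]
```

Both ends stop hard at TCP z 135.3–135.4 under about 35 N, so the bar is seated. I'll return the drift to the pad centre, about (538,267).

Emit:
play_rows:
  targets:
    - {"slide": [8.8, -38, 1], "turn": [0, 0, 0], "hand": 20}
    - {"slide": [8.8, -38, 1], "turn": [0, 0, 0], "hand": 20}
    - {"slide": [8.8, -38, 1], "turn": [0, 0, 0], "hand": 20}
    - {"slide": [8.8, -38, 1], "turn": [0, 0, 0], "hand": 20}
    - {"slide": [8.8, -38, 1], "turn": [0, 0, 0], "hand": 20}

```text
clock: 21.98
eef_pos: [531.2, 228.6, 195.3]
tool_rot: [3.139, 0.002, 0.132]
force: [0.5, -0.2, -3.2]
width: 28.8
```

Emit:
play_rows:
  targets:
    - {"slide": [8.8, -38, 1], "turn": [0, 0, 0], "hand": 20}
    - {"slide": [0, 0, 30], "turn": [0, 0, 0], "hand": 20}
    - {"slide": [0, 0, 30], "turn": [0, 0, 0], "hand": 20}
    - {"slide": [0, 0, 0], "turn": [0, 0, 0], "hand": 20}
    - {"slide": [0, 0, 0], "turn": [0, 0, 0], "hand": 20}

```text
clock: 22.6
eef_pos: [536.1, 266.1, 136.1]
tool_rot: [3.14, -0.0, 0.132]
force: [1.0, -0.3, -2.2]
width: 28.8
```

```bash
python3 - <<'E'
from h import *
where(); plan([537.6,267.1,80],VY,n=3)
snap('wrist','w13')
E
```

```text
clock 22.6 tcp in vise [ 53.3 269.3 136.1] F in vise [ 0.9 -0.4 -2.2] rot [ 3.14  -0.     0.132]
from [536.1 266.1 136.1] rot [ 3.14  -0.     0.132] n 3 turn/row [ 0.04 -0.    0.  ]
0 [0.5, -0.3, 18.7]
1 [0.5, -0.3, 18.7]
2 [0.5, -0.3, 18.7]
```

View pics/w13.png

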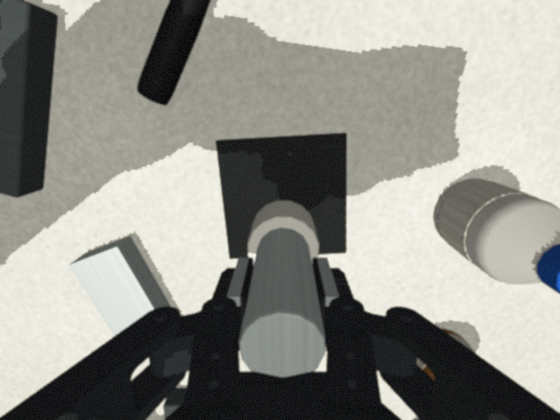

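Emit:
play_rows:
  targets:
    - {"slide": [0.5, -0.3, 20], "turn": [0.1, 0, 0], "hand": 20}
    - {"slide": [0.5, -0.3, 22], "turn": [0, 0, 0], "hand": 20}
    - {"slide": [0.5, -0.3, 15], "turn": [0, 0, 0], "hand": 20}
    - {"slide": [0, 0, 7], "turn": [0, 0, 0], "hand": 20}
    - {"slide": [0, 0, 2], "turn": [0, 0, 0], "hand": 20}

```text
clock: 23.28
eef_pos: [537.4, 267.3, 70.2]
tool_rot: [-3.141, -0.0, 0.132]
force: [0.0, 0.3, -1.8]
width: 28.5
```

Emit:
play_rows:
  targets:
    - {"slide": [0, 0, 1], "turn": [0, 0, 0], "hand": 20}
    - {"slide": [0, 0, 0], "turn": [0, 0, 0], "hand": 20}
    - {"slide": [0, 0, 0], "turn": [0, 0, 0], "hand": 20}

```text
clock: 23.65
eef_pos: [537.4, 267.4, 69.4]
tool_rot: [-3.141, -0.001, 0.132]
force: [-0.2, 0.4, -3.7]
width: 28.6
```

```bash
python3 - <<'E'
from h import *
where(); plan([537.6,267.1,65.4],VY,n=1)
E
```

```text
clock 23.65 tcp in vise [ 54.7 270.4  69.4] F in vise [-0.1  0.5 -3.7] rot [-3.141e+00 -1.000e-03  1.320e-01]
from [537.4 267.4  69.4] rot [-3.141e+00 -1.000e-03  1.320e-01] n 1 turn/row [-0.01 -0.03  0.02]
0 [0.2, 0.3, 4.0]
```

Emit:
play_rows:
  targets:
    - {"slide": [0, 0, 2], "turn": [0, 0, 0], "hand": 20}
    - {"slide": [0, 0, 1], "turn": [0, 0, 0], "hand": 20}
    - {"slide": [0, 0, 0.5], "turn": [0, 0, 0], "hand": 20}
    - {"slide": [0, 0, 0], "turn": [0, 0, 0], "hand": 20}

```text
clock: 24.15
eef_pos: [537.1, 267.3, 65.6]
tool_rot: [-3.141, 0.0, 0.132]
force: [-1.5, 0.4, -1.4]
width: 28.8
```

Emit:
play_rows:
  targets:
    - {"slide": [0, 0, 0.5], "turn": [0, 0, 0], "hand": 20}
    - {"slide": [0, 0, 0], "turn": [0, 0, 0], "hand": 20}

```text
clock: 24.4
eef_pos: [537.2, 267.3, 65.6]
tool_rot: [-3.141, -0.0, 0.132]
force: [-1.2, -1.0, 5.6]
width: 28.8
```

On the pad. Release slowly, then rise.

Emit:
play_rows:
  targets:
    - {"slide": [0, 0, -0.4], "turn": [0, 0, 0], "hand": 20}
    - {"slide": [0, 0, 0], "turn": [0, 0, 0], "hand": 32}
    - {"slide": [0, 0, 0], "turn": [0, 0, 0], "hand": 50}
    - {"slide": [0, 0, 0], "turn": [0, 0, 0], "hand": 85}
    - {"slide": [0, 0, 0], "turn": [0, 0, 0], "hand": 85}

```text
clock: 25.02
eef_pos: [537.2, 267.3, 65.3]
tool_rot: [3.142, -0.0, 0.132]
force: [0.7, 0.9, 0.2]
width: 83.2
```

Emit:
play_rows:
  targets:
    - {"slide": [0, 0, 0], "turn": [0, 0, 0], "hand": 85}
    - {"slide": [0, 0, -20], "turn": [0, 0, 0], "hand": 85}
    - {"slide": [0, 0, -40], "turn": [0, 0, 0], "hand": 85}
    - {"slide": [0, 0, -60], "turn": [0, 0, 0], "hand": 85}
    - {"slide": [0, 0, -60], "turn": [0, 0, 0], "hand": 85}

```text
clock: 25.65
eef_pos: [536.9, 267.1, 247.0]
tool_rot: [3.141, 0.0, 0.132]
force: [1.6, 1.5, 1.1]
width: 84.6
```

Emit:
play_rows:
  targets:
    - {"slide": [0, 50, -10], "turn": [0, 0, 0], "hand": 85}
    - {"slide": [0, 30, 0], "turn": [0, 0, 0], "hand": 85}
    - {"slide": [0, 0, 0], "turn": [0, 0, 0], "hand": 85}
    - {"slide": [0, 0, 0], "turn": [0, 0, 0], "hand": 85}

```text
clock: 26.15
eef_pos: [547.5, 188.9, 255.3]
tool_rot: [-3.141, 0.0, 0.133]
force: [0.2, 0.8, -0.2]
width: 85.0
```

```bash
python3 - <<'E'
from h import *
where(); snap('wrist','w14'); snap('scene','scene14')
P=cloud('w14').reshape(-1,3)
for a,b in((112,125),(30,41)):
  q=P[(P[:,2]>a)&(P[:,2]<b)&(np.hypot(P[:,0]-538,P[:,1]-267)<40)]; print(cv2.minEnclosingCircle(q[:,:2].astype(np.float32)),np.median(q[:,2]),len(q))
im=load('scene14')['im'];cv2.imwrite('pics/s14.png',cv2.resize(im[170:290,220:420],(800,480),interpolation=cv2.INTER_CUBIC))
E
```

```text
clock 26.15 tcp in vise [ 54.4 191.3 255.3] F in vise [ 0.3  0.8 -0.2] rot [-3.141  0.     0.133]
((538.2847900390625, 267.37542724609375), 14.85096263885498) 118.96717940292858 1042
((538.1615600585938, 267.2112121582031), 20.79891014099121) 38.60407278645342 204
```

View pics/w14.png

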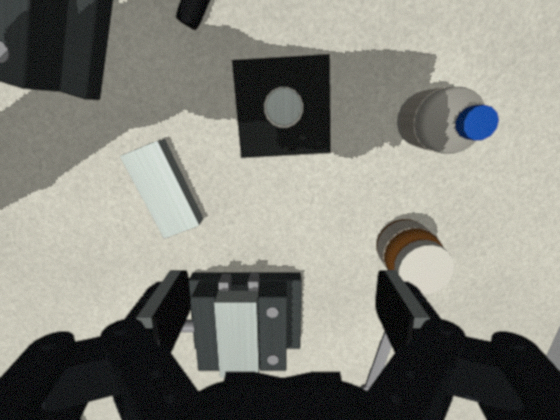

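View pics/s14.png

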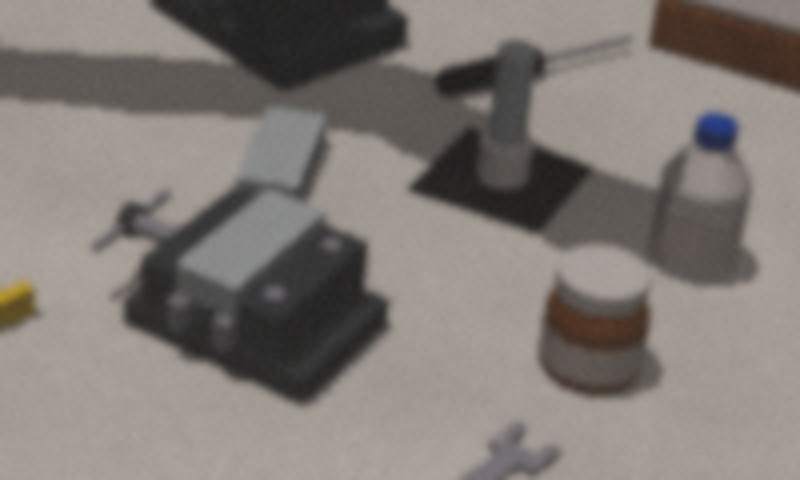

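The drift stands upright at (538.2,267.3), which is the pad centre. I'll take a last overhead look at the vise.

Emit:
play_rows:
  targets:
    - {"slide": [-10, 55, 0], "turn": [0, 0, 0], "hand": 60}
    - {"slide": [-10, 55, 0], "turn": [0, 0, 0], "hand": 30}
    - {"slide": [-10, 55, 0], "turn": [0, 0, 0], "hand": 0}
    - {"slide": [-10, 55, 0], "turn": [0, 0, 0], "hand": 0}
    - {"slide": [-15, 50, 0], "turn": [0, 0, 0], "hand": 0}

```text
clock: 26.88
eef_pos: [529.2, -87.8, 255.3]
tool_rot: [3.141, -0.0, 0.134]
force: [0.8, -0.6, 0.4]
width: 0.1
```

Emit:
play_rows:
  targets:
    - {"slide": [0, 10, 0], "turn": [0, 0, 0], "hand": 0}
    - {"slide": [0, 0, 0], "turn": [0, 0, 0], "hand": 0}
    - {"slide": [0, 0, 0], "turn": [0, 0, 0], "hand": 0}
    - {"slide": [0, 0, 0], "turn": [0, 0, 0], "hand": 0}

```text
clock: 27.38
eef_pos: [530.4, -94.9, 255.2]
tool_rot: [-3.141, 0.0, 0.135]
force: [0.9, 0.9, 0.5]
width: -0.1
```

```bash
python3 - <<'E'
from h import *
where(); snap('wrist','w15'); bar('w15'); par('w15'); par('w14')
E
```

```text
clock 27.375 tcp in vise [ 1.000e-01 -8.780e+01  2.552e+02] F in vise [1.  0.8 0.5] rot [-3.141  0.     0.135]
w15 bar n 4923 zc 74.1 tilt y 0.011 x -0.000 ends L 74.7 R 73.5
w15 out side -1 n 66 x -23.8..-12.9 z 48.2 yend -63.3
w15 out side 1 n 73 x -23.5..-12.0 z 47.9 yend 65.9
w15 home side -1 n 54 x 13.0..23.9 z 47.9 yend -62.2
w15 home side 1 n 89 x 12.3..24.0 z 48.0 yend 66.8
w14 out side 1 n 100 x -27.2..-10.4 z 47.9 yend 66.4
w14 home side 1 n 114 x 10.3..27.4 z 48.0 yend 67.9
```

View pics/w15.png

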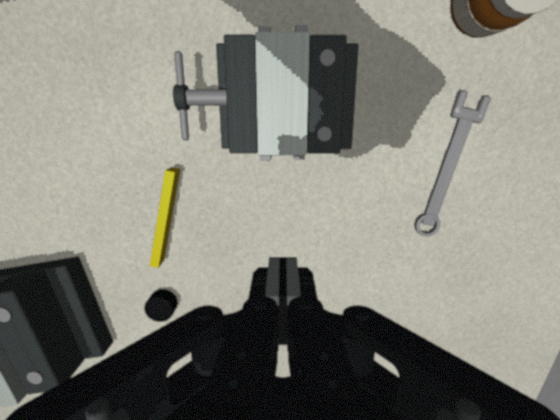

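```bash
python3 - <<'E'
from h import *
for f in('w15','w2','w12'):
  v=ve(f)
  for nm,m in(('jaws',(abs(v[:,2]-64)<2.5)&(abs(v[:,0])>28)&(abs(v[:,0])<45)&(abs(v[:,1])<52)),):
    q=v[m];c=np.polyfit(q[:,1],q[:,2],1);print(f,nm,c.round(4),len(q))
  q=v[(abs(v[:,2])<6)];c=np.linalg.lstsq(np.c_[np.ones(len(q)),q[:,:2]],q[:,2],rcond=None)[0];print('bench',c.round(4))
E
```

```text
w15 jaws [2.00000e-04 6.41539e+01] 3909
bench [ 0.0632 -0.0002 -0.0003]
w2 jaws [4.00000e-04 6.41312e+01] 3521
bench [ 0.0695 -0.0002 -0.0003]
w12 jaws [4.00000e-04 6.41414e+01] 5499
bench [ 0.0772 -0.0003 -0.0003]
```

```bash
python3 - <<'E'
from h import *
snap('scene','scene16');snap('side','side16')
for f in('w15','w14','w2','scene16','side16'):
  v=ve(f)
  for nm,m in(('bar',(v[:,2]>69)&(v[:,2]<90)&(abs(v[:,0])<20)),('jaw+',(abs(v[:,2]-64)<2.5)&(v[:,0]>28)&(v[:,0]<42)),('jaw-',(abs(v[:,2]-64)<2.5)&(v[:,0]<-28)&(v[:,0]>-42))):
    o=[]
    for y in range(-50,51,10):
      q=v[m&(abs(v[:,1]-y)<4)]; o.append(round(float(np.median(q[:,2])),1) if len(q)>3 else None)
    print(f,nm,o)
E
```

```text
w15 bar [73.6, 73.7, 73.7, 73.9, 74.0, 74.1, 74.2, 74.3, 74.5, 74.6, 74.6]
w15 jaw+ [63.9, 64.1, 64.5, 64.0, 64.1, 64.1, 64.0, 64.1, 64.1, 64.5, 64.1]
w15 jaw- [64.0, 64.1, 64.0, 64.2, 64.0, 64.0, 64.0, 64.1, 63.9, 64.1, 64.2]
w14 bar [73.5, 73.8, 74.0, 74.0, 74.1, 74.2, 74.5, 74.6, 74.6, 74.7, 74.9]
w14 jaw+ [64.4, 64.4, 64.5, 64.1, 64.0, 64.2, 64.1, 63.9, 64.5, 64.5, 64.1]
w14 jaw- [64.1, 64.2, 64.1, 64.4, 64.1, 64.2, 64.1, 64.0, 64.3, 64.2, 64.3]
w2 bar [79.4, 79.9, 80.3, 80.8, 81.2, 81.7, 82.0, 82.4, 82.9, 83.3, 83.7]
w2 jaw+ [63.9, 64.4, 64.4, 64.0, 64.1, 64.0, 64.1, 63.9, 64.3, 64.4, 64.1]
w2 jaw- [63.9, 64.3, 64.0, 64.0, 64.1, 64.2, 64.0, 64.1, 64.1, 64.0, 64.1]
scene16 bar [72.7, 73.0, 73.3, 73.3, 73.2, 73.3, 73.6, 74.0, 73.9, 74.3, 74.5]
scene16 jaw+ [64.1, 63.8, 63.5, 63.4, 63.0, 64.0, 63.8, 63.4, 63.9, 64.7, 63.0]
scene16 jaw- [63.2, 63.1, 63.6, 62.2, 64.9, 63.2, 64.5, 64.2, None, 62.5, 63.0]
side16 bar [72.8, 72.7, 71.6, 72.4, 74.1, 74.3, 74.7, 73.5, 74.3, 74.5, 74.6]
side16 jaw+ [None, None, None, None, 63.2, 65.8, None, None, 63.5, None, None]
side16 jaw- [64.0, None, None, 63.8, None, 64.6, None, 64.4, 64.4, None, 64.6]
```

```bash
python3 - <<'E'
from h import *
for f in('w11','scene11','side11','w12','scene12'):
  v=ve(f); m=(v[:,2]>69)&(v[:,2]<80)&(abs(v[:,0])<20)
  o=[]
  for y in range(-50,51,10):
      q=v[m&(abs(v[:,1]-y)<5)]; o.append((round(float(np.median(q[:,2])),1),len(q)) if len(q)>3 else None)
  print(f,o)
E
```

```text
w11 [None, None, None, None, None, None, None, None, None, None, (74.9, 83)]
scene11 [(72.7, 40), (73.2, 35), (73.2, 28), (73.3, 36), (73.5, 31), (73.3, 32), (73.4, 30), (74.6, 36), (73.6, 12), None, None]
side11 [(72.0, 15), (73.5, 14), (74.0, 17), (72.6, 14), (73.8, 7), (74.3, 7), (74.2, 8), None, None, None, (74.1, 7)]
w12 [None, (73.6, 116), (73.7, 584), (73.8, 637), (74.0, 622), (74.1, 671), (74.2, 717), (74.3, 693), (74.4, 752), (74.6, 809), (74.7, 777)]
scene12 [(72.3, 36), (72.9, 37), (73.1, 35), (73.2, 32), (73.7, 33), (73.5, 31), (73.4, 29), (73.7, 30), (73.5, 27), (73.4, 29), (73.5, 27)]
```

```bash
python3 - <<'E'
from h import *
for f in('w14','w7','w9'):
  W=cloud(f).reshape(-1,3);q=W[(abs(W[:,2]-26)<3)&(np.hypot(W[:,0]-418,W[:,1]-143)<75)]
  c=np.linalg.lstsq(np.c_[np.ones(len(q)),q[:,:2]-q[:,:2].mean(0)],q[:,2],rcond=None)[0];print(f,len(q),q.mean(0).round(1),c.round(4))
for f in ('w14','w15','w12'):
  v=ve(f);q=v[(v[:,2]>72)&(v[:,2]<77)&(abs(v[:,0])<20)&(abs(v[:,1])<50)]
  c,r,_,_=np.linalg.lstsq(np.c_[np.ones(len(q)),q[:,:2]],q[:,2],rcond=None);print(f,c.round(4),len(q),np.sqrt(r/len(q)))
E
```

```text
w14 3751 [405.9 156.   26.1] [ 2.60684e+01 -9.00000e-04 -6.00000e-04]
w7 3651 [405.9 156.   26.1] [ 2.60752e+01 -2.50000e-03 -1.10000e-03]
w9 4111 [405.8 157.   26.1] [ 2.61061e+01 -4.20000e-03 -2.60000e-03]
w14 [ 7.4236e+01 -4.0000e-04  1.1400e-02] 2128 [0.63482461]
w15 [ 7.41196e+01 -4.00000e-04  1.11000e-02] 4707 [0.73916507]
w12 [7.40989e+01 4.00000e-04 1.20000e-02] 5974 [0.68107614]
```

The slope of about 0.011 rad is real, since the jaws and the spare bar read flat in the same views. That leaves the left end about 0.5 mm proud. There is plenty of time, so I'll fetch the drift again and press the left end farther out and a little firmer.

Emit:
play_rows:
  targets:
    - {"slide": [10, -60, 0], "turn": [0, 0, 0], "hand": 85}
    - {"slide": [10, -60, 0], "turn": [0, 0, 0], "hand": 85}
    - {"slide": [10, -60, 0], "turn": [0, 0, 0], "hand": 85}
    - {"slide": [10, -60, 0], "turn": [0, 0, 0], "hand": 85}
    - {"slide": [9, -60, 0], "turn": [0, 0, 0], "hand": 85}

```text
clock: 28.15
eef_pos: [539.0, 209.3, 255.6]
tool_rot: [-3.142, -0.001, 0.133]
force: [0.6, 0.1, 0.4]
width: 84.9
```

Emit:
play_rows:
  targets:
    - {"slide": [6, -57, 0], "turn": [0, 0, 0], "hand": 85}
    - {"slide": [0, 0, 40], "turn": [0, 0, 0], "hand": 85}
    - {"slide": [0, 0, 40], "turn": [0, 0, 0], "hand": 85}
    - {"slide": [0, 0, 0], "turn": [0, 0, 0], "hand": 85}

```text
clock: 28.65
eef_pos: [535.1, 263.9, 172.8]
tool_rot: [3.139, 0.006, 0.133]
force: [-0.4, 0.1, -0.1]
width: 84.9
```

```bash
python3 -c "
from h import *
where();plan([538.0,267.3,66],VY,n=2)"
```

```text
clock 28.65 tcp in vise [ 52.  267.2 172.8] F in vise [-0.4  0.2 -0.1] rot [3.139 0.006 0.133]
from [535.1 263.9 172.8] rot [3.139 0.006 0.133] n 2 turn/row [0.06 0.18 0.03]
0 [2.0, -1.6, 53.4]
1 [1.8, -1.6, 53.4]
```

Emit:
play_rows:
  targets:
    - {"slide": [0.5, -1, 40], "turn": [0, 0, 0], "hand": 85}
    - {"slide": [0.5, -1, 40], "turn": [0, 0, 0], "hand": 85}
    - {"slide": [0, 0, 24], "turn": [0, 0, 0], "hand": 85}
    - {"slide": [0, 0, 0], "turn": [0, 0, 0], "hand": 85}
    - {"slide": [0, 0, 0], "turn": [0, 0, 0], "hand": 85}

```text
clock: 29.28
eef_pos: [539.8, 266.9, 73.4]
tool_rot: [-3.141, -0.003, 0.132]
force: [0.7, 0.3, -0.2]
width: 84.8
```

```bash
python3 -c "
from h import *
where();plan([538.0,267.3,66],VY,n=1)"
```

```text
clock 29.275 tcp in vise [ 57.1 269.6  73.4] F in vise [ 0.7  0.2 -0.2] rot [-3.141e+00 -3.000e-03  1.320e-01]
from [539.8 266.9  73.4] rot [-3.141e+00 -3.000e-03  1.320e-01] n 1 turn/row [-0.06 -0.18  0.01]
0 [-1.8, -0.7, 7.4]
```

Emit:
play_rows:
  targets:
    - {"slide": [-0.5, 0, 5], "turn": [0, 0, 0], "hand": 60}
    - {"slide": [0, 0, 0], "turn": [0, 0, 0], "hand": 40}
    - {"slide": [0, 0, 0], "turn": [0, 0, 0], "hand": 20}
    - {"slide": [0, 0, 0], "turn": [0, 0, 0], "hand": 20}
    - {"slide": [0, 0, 0], "turn": [0, 0, 0], "hand": 20}

```text
clock: 29.9
eef_pos: [538.0, 266.5, 67.0]
tool_rot: [-3.141, -0.0, 0.132]
force: [-1.1, 0.2, 5.7]
width: 28.8
```

Emit:
play_rows:
  targets:
    - {"slide": [0, 0, -25], "turn": [0, 0, 0], "hand": 20}
    - {"slide": [0, 0, -45], "turn": [0, 0, 0], "hand": 20}
    - {"slide": [0, 0, -40], "turn": [0, 0, 0], "hand": 20}
    - {"slide": [-9, 36, 0], "turn": [0, 0, 0], "hand": 20}
    - {"slide": [-9, 36, 0], "turn": [0, 0, 0], "hand": 20}

```text
clock: 30.52
eef_pos: [528.9, 192.0, 176.3]
tool_rot: [3.141, 0.0, 0.134]
force: [1.0, -1.7, -3.1]
width: 28.7
```

```bash
python3 -c "
from h import *
where();plan(wv(0,50,170),VY,n=4)"
```

```text
clock 30.525 tcp in vise [ 36.3 196.8 176.3] F in vise [ 0.8 -1.8 -3.1] rot [3.141 0.    0.134]
from [528.9 192.  176.3] rot [3.141 0.    0.134] n 4 turn/row [0.   0.   0.03]
0 [-9.2, 36.7, 1.6]
1 [-9.1, 36.7, 1.6]
2 [-9.1, 36.7, 1.6]
3 [-9.1, 36.7, 1.6]
```

Emit:
play_rows:
  targets:
    - {"slide": [-9.1, 36.7, 1.5], "turn": [0, 0, 0], "hand": 20}
    - {"slide": [-9.1, 36.7, 1.5], "turn": [0, 0, 0], "hand": 20}
    - {"slide": [-9.1, 36.7, 1.5], "turn": [0, 0, 0], "hand": 20}
    - {"slide": [-9.1, 36.7, 1.5], "turn": [0, 0, 0], "hand": 20}
    - {"slide": [0, 0, 12], "turn": [0, 0, 0], "hand": 20}

```text
clock: 31.15
eef_pos: [512.4, 38.1, 158.4]
tool_rot: [3.14, -0.0, 0.126]
force: [0.4, 0.5, -3.0]
width: 28.8
```

Emit:
play_rows:
  targets:
    - {"slide": [0, 0, 12], "turn": [0, 0, 0], "hand": 20}
    - {"slide": [0, 0, 3], "turn": [0, 0, 0], "hand": 20}
    - {"slide": [0, 0, 0], "turn": [0, 0, 0], "hand": 20}
    - {"slide": [0, 0, 0], "turn": [0, 0, 0], "hand": 20}

```text
clock: 31.65
eef_pos: [513.0, 42.8, 143.6]
tool_rot: [-3.142, -0.001, 0.133]
force: [0.7, 0.3, -3.4]
width: 28.5
```

```bash
python3 -c "
from h import *
where();plan(wv(0,50,140),VY,n=1)"
```

```text
clock 31.65 tcp in vise [  1.   51.  143.6] F in vise [ 0.8  0.2 -3.4] rot [-3.142e+00 -1.000e-03  1.330e-01]
from [513.   42.8 143.6] rot [-3.142e+00 -1.000e-03  1.330e-01] n 1 turn/row [-0.   -0.03  0.07]
0 [-1.0, 1.0, 3.6]
```

Emit:
play_rows:
  targets:
    - {"slide": [-0.5, 1, 2], "turn": [0, 0, 0], "hand": 20}
    - {"slide": [0, 0, 1.5], "turn": [0, 0, 0], "hand": 20}
    - {"slide": [0, 0, 1], "turn": [0, 0, 0], "hand": 20}
    - {"slide": [0, 0, 0], "turn": [0, 0, 0], "hand": 20}

```text
clock: 32.15
eef_pos: [512.3, 41.2, 138.9]
tool_rot: [-3.142, 0.0, 0.132]
force: [-0.2, 0.4, -2.6]
width: 28.8
```

Emit:
play_rows:
  targets:
    - {"slide": [0, 0, 0.7], "turn": [0, 0, 0], "hand": 20}

```text
clock: 32.28
eef_pos: [512.4, 41.2, 138.3]
tool_rot: [-3.142, -0.0, 0.132]
force: [-0.1, 0.5, -2.7]
width: 28.9
```

Emit:
play_rows:
  targets:
    - {"slide": [0, 0, 0.7], "turn": [0, 0, 0], "hand": 20}

```text
clock: 32.4
eef_pos: [512.4, 41.2, 137.5]
tool_rot: [-3.142, -0.0, 0.132]
force: [-1.2, -0.4, -3.4]
width: 28.6
```

Emit:
play_rows:
  targets:
    - {"slide": [0, 0, 0.7], "turn": [0, 0, 0], "hand": 20}

```text
clock: 32.52
eef_pos: [512.4, 41.2, 137.0]
tool_rot: [-3.141, -0.0, 0.132]
force: [-1.1, -0.7, 4.6]
width: 28.7
```

Emit:
play_rows:
  targets:
    - {"slide": [0, 0, 0.7], "turn": [0, 0, 0], "hand": 20}

```text
clock: 32.65
eef_pos: [512.4, 41.3, 136.9]
tool_rot: [-3.141, -0.0, 0.132]
force: [-3.3, 0.6, 11.2]
width: 28.6
```

Emit:
play_rows:
  targets:
    - {"slide": [0, 0, 1], "turn": [0, 0, 0], "hand": 20}

```text
clock: 32.78
eef_pos: [512.5, 41.4, 136.8]
tool_rot: [-3.14, -0.001, 0.132]
force: [-5.4, 0.4, 22.5]
width: 29.1
```

Emit:
play_rows:
  targets:
    - {"slide": [0, 0, 1], "turn": [0, 0, 0], "hand": 20}

```text
clock: 32.9
eef_pos: [512.6, 41.4, 136.8]
tool_rot: [-3.14, -0.001, 0.132]
force: [-7.5, 1.2, 31.7]
width: 28.6
```

Emit:
play_rows:
  targets:
    - {"slide": [0, 0, 1], "turn": [0, 0, 0], "hand": 20}

```text
clock: 33.02
eef_pos: [512.7, 41.5, 136.7]
tool_rot: [-3.139, -0.002, 0.132]
force: [-9.5, 0.7, 41.5]
width: 28.6
```

Emit:
play_rows:
  targets:
    - {"slide": [0, 0, 0.7], "turn": [0, 0, 0], "hand": 20}

```text
clock: 33.15
eef_pos: [512.7, 41.5, 136.7]
tool_rot: [-3.139, -0.002, 0.132]
force: [-9.8, 0.1, 45.4]
width: 28.8
```

```bash
python3 -c "
from h import *
where()"
```

```text
clock 33.15 tcp in vise [  0.6  49.8 136.7] F in vise [-9.7  1.4 45.4] rot [-3.139e+00 -2.000e-03  1.320e-01]
```

Emit:
play_rows:
  targets:
    - {"slide": [0, 0, -3], "turn": [0, 0, 0], "hand": 20}
    - {"slide": [0, 0, -3], "turn": [0, 0, 0], "hand": 20}
    - {"slide": [0, 0, -25], "turn": [0, 0, 0], "hand": 20}
    - {"slide": [0, 45, -20], "turn": [0, 0, 0], "hand": 20}
    - {"slide": [0, 46, 0], "turn": [0, 0, 0], "hand": 20}

```text
clock: 33.78
eef_pos: [525.8, -49.5, 184.5]
tool_rot: [3.141, -0.003, 0.134]
force: [0.2, -0.0, -3.4]
width: 28.4
```

Emit:
play_rows:
  targets:
    - {"slide": [0, 10, 0], "turn": [0, 0, 0], "hand": 20}
    - {"slide": [0, 0, 0], "turn": [0, 0, 0], "hand": 20}
    - {"slide": [0, 0, 0], "turn": [0, 0, 0], "hand": 20}

```text
clock: 34.15
eef_pos: [525.3, -57.1, 182.8]
tool_rot: [-3.14, 0.001, 0.134]
force: [0.2, -0.0, -2.8]
width: 28.8
```

```bash
python3 - <<'E'
from h import *
where(); snap('wrist','w17')
for f in ('w12','w17'):
  v=ve(f);q=v[(v[:,2]>71)&(v[:,2]<77)&(abs(v[:,0])<20)&(abs(v[:,1])<50)&(v[:,1]>-30)]
  c,r,_,_=np.linalg.lstsq(np.c_[np.ones(len(q)),q[:,:2]],q[:,2],rcond=None);print(f,c.round(4),len(q),np.sqrt(r/len(q)))
  q=v[(abs(v[:,2]-64)<2.5)&(abs(v[:,0])>28)&(abs(v[:,0])<45)&(abs(v[:,1])<52)];print(np.polyfit(q[:,1],q[:,2],1).round(4))
E
```

```text
clock 34.15 tcp in vise [ 1.000e-01 -4.960e+01  1.828e+02] F in vise [ 0.2 -0.1 -2.8] rot [-3.14e+00  1.00e-03  1.34e-01]
w12 [7.40981e+01 1.00000e-04 1.19000e-02] 5580 [0.6874807]
[4.00000e-04 6.41414e+01]
w17 [7.41143e+01 8.00000e-04 1.00000e-02] 5687 [0.69229507]
[-3.00000e-04  6.41498e+01]
```

The slope reading is unchanged after a 48 N press. The drift stopped dead at the same height (foot at about 73.7) on both ends, so both ends are bearing on the parallels. I'll put the drift back.

```bash
python3 -c "
from h import *
plan([538,266.6,190],VY,step=46)"
```

```text
from [525.4 -57.  182.9] rot [-3.14e+00  1.00e-03  1.35e-01] n 8 turn/row [-0.01  0.01  0.02]
0 [7.0, -39.9, -0.8]
1 [7.0, -39.9, -0.8]
2 [7.0, -39.9, -0.9]
3 [6.9, -39.9, -0.9]
4 [6.9, -39.9, -0.9]
5 [6.9, -39.9, -0.9]
6 [6.9, -39.9, -0.9]
7 [6.9, -39.9, -0.9]
```

Emit:
play_rows:
  targets:
    - {"slide": [7, -40, -2], "turn": [0, 0, 0], "hand": 20}
    - {"slide": [7, -40, -2], "turn": [0, 0, 0], "hand": 20}
    - {"slide": [7, -40, -2], "turn": [0, 0, 0], "hand": 20}
    - {"slide": [7, -40, -2], "turn": [0, 0, 0], "hand": 20}
    - {"slide": [7, -40, 0], "turn": [0, 0, 0], "hand": 20}

```text
clock: 34.83
eef_pos: [533.4, 146.9, 191.4]
tool_rot: [-3.141, 0.0, 0.135]
force: [0.8, 0.6, -3.1]
width: 29.0
```

Emit:
play_rows:
  targets:
    - {"slide": [7, -40, 0], "turn": [0, 0, 0], "hand": 20}
    - {"slide": [7, -40, 0], "turn": [0, 0, 0], "hand": 20}
    - {"slide": [7, -40, 20], "turn": [0, 0, 0], "hand": 20}
    - {"slide": [0, 0, 40], "turn": [0, 0, 0], "hand": 20}
    - {"slide": [0, 0, 20], "turn": [0, 0, 0], "hand": 20}

```text
clock: 35.45
eef_pos: [536.3, 267.6, 108.9]
tool_rot: [3.141, 0.004, 0.136]
force: [-0.0, 0.4, -3.8]
width: 29.0
```

Emit:
play_rows:
  targets:
    - {"slide": [0, 0, 10], "turn": [0, 0, 0], "hand": 20}
    - {"slide": [0, 0, 0], "turn": [0, 0, 0], "hand": 20}
    - {"slide": [0, 0, 0], "turn": [0, 0, 0], "hand": 20}

```text
clock: 35.83
eef_pos: [539.6, 266.1, 102.4]
tool_rot: [-3.141, -0.002, 0.132]
force: [1.1, 0.0, -2.8]
width: 28.9
```

```bash
python3 -c "
from h import *
where();plan([538,266.6,72],VY,n=1)"
```

```text
clock 35.825 tcp in vise [ 56.8 268.9 102.4] F in vise [ 1.1 -0.1 -2.8] rot [-3.141e+00 -2.000e-03  1.320e-01]
from [539.6 266.1 102.4] rot [-3.141e+00 -2.000e-03  1.320e-01] n 1 turn/row [-0.04 -0.1   0.03]
0 [-1.6, -0.6, 30.4]
```

Emit:
play_rows:
  targets:
    - {"slide": [-0.5, -0.5, 20], "turn": [0, 0, 0], "hand": 20}
    - {"slide": [0, 0, 9], "turn": [0, 0, 0], "hand": 20}
    - {"slide": [0, 0, 2], "turn": [0, 0, 0], "hand": 20}
    - {"slide": [0, 0, 0], "turn": [0, 0, 0], "hand": 20}
    - {"slide": [0, 0, 0], "turn": [0, 0, 0], "hand": 20}

```text
clock: 36.45
eef_pos: [538.9, 266.2, 71.0]
tool_rot: [-3.141, -0.001, 0.132]
force: [0.3, -0.0, -2.1]
width: 28.9
```

```bash
python3 -c "
from h import *
where();plan([538,266.6,67],VY,n=1)"
```

```text
clock 36.45 tcp in vise [ 56.  269.1  71. ] F in vise [ 0.3 -0.  -2.1] rot [-3.141e+00 -1.000e-03  1.320e-01]
from [538.9 266.2  71. ] rot [-3.141e+00 -1.000e-03  1.320e-01] n 1 turn/row [-0.02 -0.06  0.01]
0 [-0.9, -0.5, 4.0]
```

Emit:
play_rows:
  targets:
    - {"slide": [-0.7, -0.5, 2], "turn": [0, 0, 0], "hand": 20}
    - {"slide": [0, 0, 1.3], "turn": [0, 0, 0], "hand": 20}
    - {"slide": [0, 0, 0.7], "turn": [0, 0, 0], "hand": 20}
    - {"slide": [0, 0, 0], "turn": [0, 0, 0], "hand": 20}

```text
clock: 36.95
eef_pos: [537.6, 266.6, 67.0]
tool_rot: [-3.141, 0.0, 0.132]
force: [-2.3, -0.2, 5.2]
width: 28.6
```

Emit:
play_rows:
  targets:
    - {"slide": [0, 0, 0.4], "turn": [0, 0, 0], "hand": 20}
    - {"slide": [0, 0, 0], "turn": [0, 0, 0], "hand": 20}

```text
clock: 37.2
eef_pos: [537.6, 266.7, 67.0]
tool_rot: [-3.141, -0.0, 0.132]
force: [-2.9, -0.6, 8.1]
width: 28.7
```

Emit:
play_rows:
  targets:
    - {"slide": [0, 0, -0.6], "turn": [0, 0, 0], "hand": 20}
    - {"slide": [0, 0, 0], "turn": [0, 0, 0], "hand": 32}
    - {"slide": [0, 0, 0], "turn": [0, 0, 0], "hand": 50}
    - {"slide": [0, 0, 0], "turn": [0, 0, 0], "hand": 85}
    - {"slide": [0, 0, 0], "turn": [0, 0, 0], "hand": 85}

```text
clock: 37.83
eef_pos: [537.7, 266.5, 66.5]
tool_rot: [3.142, -0.0, 0.132]
force: [0.5, 0.3, -0.0]
width: 83.3
```

Emit:
play_rows:
  targets:
    - {"slide": [0, 0, 0], "turn": [0, 0, 0], "hand": 85}
    - {"slide": [0, 0, -20], "turn": [0, 0, 0], "hand": 85}
    - {"slide": [0, 0, -40], "turn": [0, 0, 0], "hand": 85}
    - {"slide": [0, 0, -60], "turn": [0, 0, 0], "hand": 85}
    - {"slide": [0, 0, -60], "turn": [0, 0, 0], "hand": 85}

```text
clock: 38.45
eef_pos: [537.4, 266.4, 248.2]
tool_rot: [3.141, 0.0, 0.132]
force: [1.6, 0.6, 0.4]
width: 85.1
```

Emit:
play_rows:
  targets:
    - {"slide": [0, 50, -10], "turn": [0, 0, 0], "hand": 85}
    - {"slide": [0, 30, 0], "turn": [0, 0, 0], "hand": 85}
    - {"slide": [0, 0, 0], "turn": [0, 0, 0], "hand": 85}
    - {"slide": [0, 0, 0], "turn": [0, 0, 0], "hand": 85}

```text
clock: 38.95
eef_pos: [548.0, 188.1, 256.5]
tool_rot: [-3.141, 0.0, 0.133]
force: [0.4, 1.1, -0.7]
width: 84.3
```

```bash
python3 - <<'E'
from h import *
where(); snap('wrist','w18')
P=cloud('w18').reshape(-1,3)
for a,b in((112,125),(30,41)):
  q=P[(P[:,2]>a)&(P[:,2]<b)&(np.hypot(P[:,0]-538,P[:,1]-267)<40)]; print(cv2.minEnclosingCircle(q[:,:2].astype(np.float32)),np.median(q[:,2]),len(q))
bar('w18');par('w18')
E
```

```text
clock 38.95 tcp in vise [ 54.8 190.5 256.5] F in vise [ 0.6  1.  -0.7] rot [-3.141  0.     0.133]
((537.9458618164062, 267.5124206542969), 14.854249000549316) 118.94010930631279 1034
((537.96337890625, 267.7208557128906), 20.81226921081543) 38.60651953323956 202
w18 bar n 2207 zc 74.2 tilt y 0.010 x -0.000 ends L 74.7 R 73.7
w18 out side 1 n 101 x -27.3..-11.8 z 48.0 yend 66.4
w18 home side 1 n 113 x 10.8..27.5 z 47.9 yend 67.7
```

View pics/w18.png

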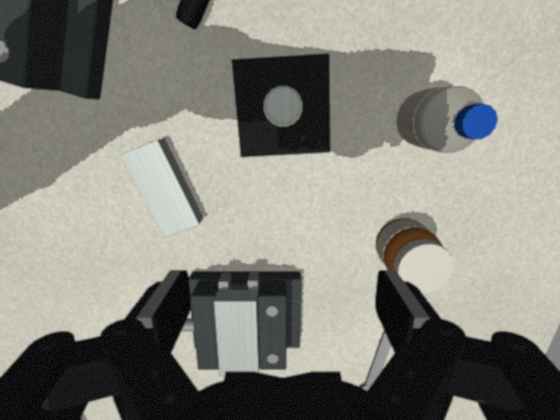

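The drift is upright at the pad centre at (282,106), the bar is down, and the parallels are level at about row 283. Handing in.

```bash
python3 -c "
from cell import *
print(finish_job())"
```

```text
the job is handed in; nothing more can be done
None
```

I handed the job in at about 39 s. The parallel is back, the bar is down on both parallels, and the drift is upright on its pad. One check disagreed slightly: the bar may still be tilted by about 0.01 rad.

- **Parallel:** I pushed it back about 38 mm with closed fingers before touching the bar. Its ends were last measured about 1 mm off the other one's, and within about 0.5 mm of the vise's middle.
- **Bar:** I pressed it down with the drift's nylon foot, at the high left end first, then the right, then the left again. The hardest press was about 48 N. By the arm's position, the foot stopped hard at about the same height at both ends, around vise z 73.7 (seated is 74).
- **Bar check that disagreed:** the cameras still read that tilt, with the left end's top at about 74.7 and the right's at 73.6. The jaws read flat in the same views. I fetched the drift a second time and pressed the left end harder, but the reading barely changed.
- **Drift:** it stands upright at (538, 267.6) mm; the pad's centre measured (538, 267.3) mm.
- **Everything else:** nothing else was touched.

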